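# Sort the inspected loaf tins into the bakery's display lanes and reject tray

### The arm

A 6-joint arm with a two-finger parallel gripper is mounted at the origin on the work surface. World frame = base frame: x ahead of the robot, y to its left, z up, the work surface at z = 0. Lengths are in m, angles in rad, forces in N, time in s.
With the tool pointing down it reaches from about 0.375 to 0.9 m from the base axis. Payload 3.1 kg.
Tool frame: the origin (TCP) lies at the very end of the fingers, on their centre line; the grasp point (between the pads) lies 19 mm behind it; z points along the fingers, y is the line along which they close (so a half turn about z gives the same grasp; the last joint's range is limited). The gripper opens to 85 mm and grips with 20 to 120 N. Pads are 22 mm wide; open, the fingers measure 114 mm over their backs; the gripper's body (76 mm by 85 mm) begins 54 mm behind the grasp point. The pads swing forward as they close: fully open they stand 13 mm farther back than shut.
Start: joints at [-1.417, 0.527, 1.433, -0, 1.181, -0.178], TCP at [0.204, -0.591, 0.231] pointing down, gripper open.
Joint ranges: [-3.08, 3.08], [-0.75, 2.2], [0.22, 2.44], [-1.43, 4.57], [0, 2.65], [-2.85, 2.85]. Speed limits (rad/s): [2.79, 2.79, 3.14, 3.14, 3.14, 3.14].

### API

Orientations are given as a unit quaternion [x, y, z, w].
In Python, from station import telemetry, snapshot, ticket gives the robot as it stands.
- The arm moves only by the tool move_arm, never from a script. Its argument "commands" is text: rows parted by semicolons, each of 7 numbers parted by spaces: the shift along the tool's x, y, z in mm, then the turn, a rotation vector about the tool's x, y, z in degrees, then the opening, from -1 (shut) to 1 (fully open). A call has exactly 5 rows; each row is the pose to reach, as a shift and turn from the pose commanded when the call began, along the tool's axes at that moment; what a row does not reach only later rows make up. A row lasts 1/8 s, in which the tool goes at most 62.5 mm and 10.7 degrees, less where a joint would pass 70% of its speed; a pose out of reach is approached as far as the arm can. A call with a gripper value outside its range is refused whole. The fingers move at their own pace and stop on an object; "grip_force" is the grip in N (left out, the last holds). Time passes only in rows, so rows that repeat a pose let the fingers close, or fill a call up. It gives the time, the measured TCP pose, the force, the opening and the grip force at its end, in the units of the state.
- telemetry.sense(): the state, without advancing time (a new reading comes with each control period).
- snapshot(name): name is "scene" or "top" or "wrist"; returns a dict with "image" (400x640x3 uint8, red, green, blue), "fx", "fy", "cx", "cy" (pixels), "pose" (4x4, takes a point from camera to world coordinates). Camera axes: x right, y down, z forward; pixel columns grow to the right and rows downward; lengths in m; the calibration is good to about 2 mm. The wrist camera is an equidistant fisheye: a pixel r from the principal point sees the ray r / f radians off the axis. A picture is of the moment at which its call begins. There is no depth.
- ticket.sign_off(): hands the job in; it is judged then, once.
The state is a dict: "t": time; "q": joint angles; "qd": joint speeds; "tau": joint torques, N m; "tcp_pos": TCP position; "tool_rot": TCP orientation; "force": force on the tool from outside, world axes, zero at the start; "ft_torque": the same for the moment, N m; "finger_gap": opening from 0.0 (shut) to 1.0 (fully open); "gripper_force": force on a finger pad.
Only numpy, scipy, OpenCV 4.12 (cv2) and the standard library are available. Lean on these libraries where they do the work, as an engineer would, in place of code of your own. Each camera call takes 0.05 s, during which the arm holds its last target. There are 200 camera calls.

### The job

Sort all the loaf tins on the grey mat by their tags: stand each red-tagged tin flat in its own nest of the red tray, and set each green-tagged tin in its own lane of the green rack and slide it in under the shelf until it comes up against the hidden stop, which sits at a different depth in each lane. Leave all tins upright and never put a red-tagged tin under the shelf, and leave the loaves, the jar and the cup alone.

Things in the scene. Friction and masses are not known exactly. Their poses are not given: they have to be found in the camera images.
- pass_1: loose closed loaf tin, 110 long (x) x 60 wide (y) x 42 high, 0.2 to 0.42 kg; fixed lid with a black handle bar on its middle, 56 long (x) x 18 wide (y) x 22 high (top 64 above the underside); a green tag (pass) on both lid ends. Origin: centre of underside, z up; ends alike. Starts on the mat, roughly in line with it; may be absent
- pass_2: loose closed loaf tin, 110 long (x) x 60 wide (y) x 42 high, 0.2 to 0.42 kg; fixed lid with a black handle bar on its middle, 56 long (x) x 18 wide (y) x 22 high (top 64 above the underside); a green tag (pass) on both lid ends. Origin: centre of underside, z up; ends alike. Starts on the mat, roughly in line with it; may be absent
- pass_3: loose closed loaf tin, 110 long (x) x 60 wide (y) x 42 high, 0.2 to 0.42 kg; fixed lid with a black handle bar on its middle, 56 long (x) x 18 wide (y) x 22 high (top 64 above the underside); a green tag (pass) on both lid ends. Origin: centre of underside, z up; ends alike. Starts on the mat, roughly in line with it; may be absent
- reject_1: loose closed loaf tin, 110 long (x) x 60 wide (y) x 42 high, 0.2 to 0.42 kg; fixed lid with a black handle bar on its middle, 56 long (x) x 18 wide (y) x 22 high (top 64 above the underside); a red tag (reject) on both lid ends. Origin: centre of underside, z up; ends alike. Starts on the mat, roughly in line with it; may be absent
- reject_2: loose closed loaf tin, 110 long (x) x 60 wide (y) x 42 high, 0.2 to 0.42 kg; fixed lid with a black handle bar on its middle, 56 long (x) x 18 wide (y) x 22 high (top 64 above the underside); a red tag (reject) on both lid ends. Origin: centre of underside, z up; ends alike. Starts on the mat, roughly in line with it; may be absent
- reject_3: loose closed loaf tin, 110 long (x) x 60 wide (y) x 42 high, 0.2 to 0.42 kg; fixed lid with a black handle bar on its middle, 56 long (x) x 18 wide (y) x 22 high (top 64 above the underside); a red tag (reject) on both lid ends. Origin: centre of underside, z up; ends alike. Starts on the mat, roughly in line with it; may be absent
- mat: grey cloth-look mat, 260 (x) x 270 (y), 1 thick (flush with the counter), fixed: the tins start here, in two rows of three places 125 apart in x and 90 apart in y. Origin: centre. It lies left or right of the rack, the reject tray on the other side
- rack: fixed green display rack, 258 wide: a wooden shelf over three lanes (centres at y = -78, 0, +78). Origin: counter level below the middle of the shelf's front edge; x runs into the lanes, away from the robot. The shelf covers x = 0 to 160, underside 78 and top 96 above the counter, full-height lane walls below it. In front (x = -140 to 0) walls are 14 high, lanes open above and in front
- lane_1 (a point): counter-level point in the lane at rack y = -78, 78 in front of the shelf's edge (middle of a tin set down in the open part); axes as the rack's. The lane is 70 wide between 8 thick walls; its floor is the counter itself
- lane_2 (a point): counter-level point in the lane at rack y = 0, 78 in front of the shelf's edge (middle of a tin set down in the open part); axes as the rack's. The lane is 70 wide between 8 thick walls; its floor is the counter itself
- lane_3 (a point): counter-level point in the lane at rack y = 78, 78 in front of the shelf's edge (middle of a tin set down in the open part); axes as the rack's. The lane is 70 wide between 8 thick walls; its floor is the counter itself
- stop_1: fixed steel stop, 62 wide x 34 high x 12 thick, across the lane at rack y = -78, hidden under the shelf, 55 to 80 behind its front edge, set separately per lane. Origin: middle of its front face, counter level; axes as the rack's. A tin against it sticks out 30 to 55 before the shelf. Sliding a tin takes 1 to 6 N; the stop is rigid
- stop_2: fixed steel stop, 62 wide x 34 high x 12 thick, across the lane at rack y = 0, hidden under the shelf, 55 to 80 behind its front edge, set separately per lane. Origin: middle of its front face, counter level; axes as the rack's. A tin against it sticks out 30 to 55 before the shelf. Sliding a tin takes 1 to 6 N; the stop is rigid
- stop_3: fixed steel stop, 62 wide x 34 high x 12 thick, across the lane at rack y = 78, hidden under the shelf, 55 to 80 behind its front edge, set separately per lane. Origin: middle of its front face, counter level; axes as the rack's. A tin against it sticks out 30 to 55 before the shelf. Sliding a tin takes 1 to 6 N; the stop is rigid
- tray: fixed red reject tray, 138 (x) x 252 (y) x 22 high, with three nests side by side in y, each 126 (x) x 76 (y) inside and open above, walls 6 thick; nest floor 4 above the counter, walls 18 above the nest floor. Origin: centre of the underside
- nest_1 (a point): centre of the floor of the reject-tray nest at tray y = -82; axes as the tray's. A tin stands in it lengthwise along x
- nest_2 (a point): centre of the floor of the reject-tray nest at tray y = 0; axes as the tray's. A tin stands in it lengthwise along x
- nest_3 (a point): centre of the floor of the reject-tray nest at tray y = 82; axes as the tray's. A tin stands in it lengthwise along x
- boule_a: brown round loaf, about 92 across, 56 high, loose on the rack's shelf, leave alone. Origin: centre of the underside
- boule_b: dark red-brown round loaf, about 86 across, 50 high, loose on the rack's shelf, leave alone. Origin: centre of the underside
- jar: amber glass jar, 70 across, 100 high, loose on the counter beyond the mat or the tray, leave alone. Origin: centre of the underside
- crock: white ceramic cup, 84 across, 90 high, loose on the counter beyond the mat or the tray, leave alone. Origin: centre of the underside

How it is judged:
By the outcome, as a careful person would: the job done as asked, in the order asked, and still so for the second after the job is handed in, with the robot touching nothing.
Of pass_1, pass_2, pass_3 only 2 to 3 are there at a start; the rules pass over those that are not, and their reading is None.
Of reject_1, reject_2, reject_3 only 2 to 3 are there at a start; the rules pass over those that are not, and their reading is None.
At some moment in a run one of pass_1, pass_2, pass_3, reject_1, reject_2, reject_3 may be knocked a few centimetres aside while the robot is not near it.
It also fails if it takes over 210 s, if anything falls off the work surface, if the arm or the gripper's body presses on something with over 40 N, if the wrist force passes 120 N, or if a joint passes its speed limit or range.

## Working session

There is one attempt and no reset: what is moved stays moved. The work goes in short steps, Python scripts to look and compute and a tool call to move; the robot and the scene stay as the last step left them, time stands still between calls to the robot, and variables do not carry over. Pictures are saved under pics/ and viewed, at most 14 in all, crops included, and the job is handed in when it is done.

Besides the shell and the picture viewer there is one more tool, called after "Emit:" by a JSON object that holds its "name" and its "arguments". move_arm: Moves the arm, as the interface text tells. Its arguments: {"type":"object","properties":{"commands":{"type":"string"},"grip_force":{"type":"number"}},"required":["commands"]}

```bash
mkdir -p pics; ls; python3 - <<'E'
from station import telemetry, snapshot
import cv2, numpy as np, pickle
s=telemetry.sense();print(s)
d={}
for n in("scene","top"):
    p=snapshot(n);d[n]=p;cv2.imwrite(f"pics/{n}0.png",p["image"][:,:,::-1]);print(n,p["fx"],p["cx"],p["cy"],np.round(p["pose"],3).tolist())
pickle.dump(d,open("first.pkl","wb"))
E
```

```text
pics
{'t': 0.0, 'q': array([-1.41650552e+00,  5.28487101e-01,  1.43391785e+00,  6.10007093e-06,
        1.18140090e+00, -1.78500296e-01]), 'qd': array([ 1.29920463e-04, -6.32295889e-04, -3.49661820e-05,  2.53732262e-04,
        7.47210767e-04,  1.98765853e-03]), 'tau': array([-4.65613684e-04, -4.42351842e+01, -1.78028280e+01, -2.87577777e-04,
        8.45984003e-03,  1.83851419e-06]), 'tcp_pos': array([ 0.2040924 , -0.58997032,  0.23031582]), 'tool_rot': array([ 9.86187761e-01,  1.65627521e-01,  1.62149592e-05, -1.10648146e-03]), 'force': array([0.47294537, 0.34098645, 0.69199286]), 'ft_torque': array([-0.03982807, -0.02549719, -0.03305276]), 'gripper_force': 0.0, 'finger_gap': 1.0010488611725967}
scene 377.4742327363374 320.5010371303729 203.72536656901735 [[0.081, 0.52, -0.85, 1.584], [0.997, -0.044, 0.068, -0.077], [-0.002, -0.853, -0.522, 0.706], [0.0, 0.0, 0.0, 1.0]]
top 466.120576506664 320.259056706735 205.85548258541374 [[0.016, -0.984, 0.179, 0.368], [-1.0, -0.014, 0.01, -0.014], [-0.008, -0.18, -0.984, 1.27], [0.0, 0.0, 0.0, 1.0]]
```

View pics/top0.png

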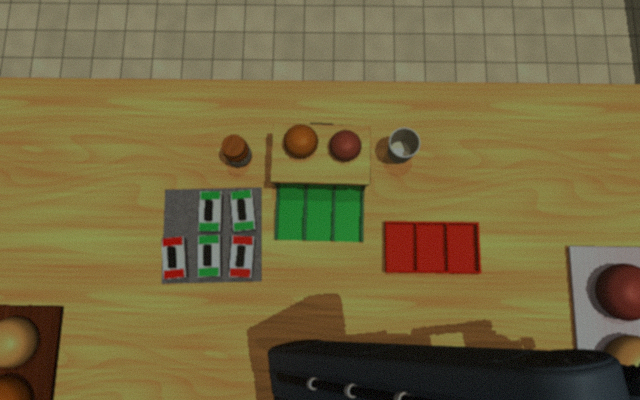

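View pics/scene0.png

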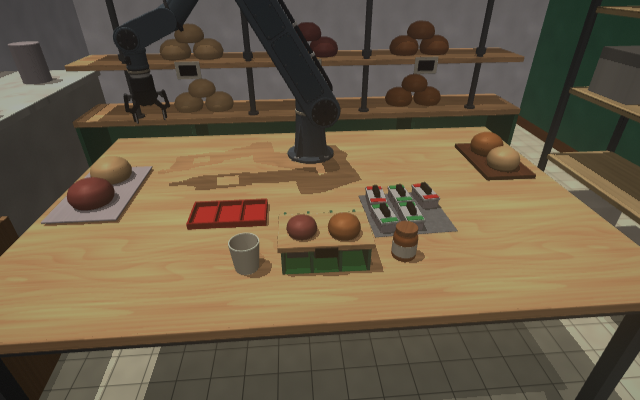

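The top view shows five tins. Green-tagged tins are at about (209,211), (242,210) and (208,255); red-tagged ones are at (173,257) and (242,256). The rack mouth is at about (320,184–240) and the tray at about (432,247). The scene view shows the same from the far side.

```bash
cat > h.py <<'E'
import cv2, numpy as np
from station import telemetry, snapshot
from scipy.spatial.transform import Rotation as R
def ray(p,u,v,fish=False):
    x=(u-p["cx"])/p["fx"]; y=(v-p["cy"])/p["fy"]
    if fish:
        r=np.hypot(x,y); k=np.sin(r)/r if r>1e-9 else 1; d=np.array([x*k,y*k,np.cos(r)])
    else: d=np.array([x,y,1.])
    M=np.array(p["pose"]); d=M[:3,:3]@d
    return M[:3,3], d/np.linalg.norm(d)
def onz(p,u,v,z,fish=False):
    o,d=ray(p,u,v,fish); return (o+d*(z-o[2])/d[2])
def tri(r1,r2):
    (o1,d1),(o2,d2)=r1,r2
    A=np.stack([d1,-d2],1); s=np.linalg.lstsq(A,o2-o1,rcond=None)[0]
    a,b=o1+d1*s[0],o2+d2*s[1]; return (a+b)/2,np.linalg.norm(a-b)
def masks(p):
    h=cv2.cvtColor(p["image"],cv2.COLOR_RGB2HSV); H,S,V=cv2.split(h)
    return dict(red=((H<6)|(H>174))&(S>150)&(V>80), green=(H>50)&(H<80)&(S>120)&(V>50), black=(V<45),
      white=(S<70)&(V>120))
def blobs(m,amin=10,amax=1e9):
    n,l,st,c=cv2.connectedComponentsWithStats(m.astype(np.uint8),connectivity=4)
    return [(st[i,4],*np.round(c[i],2),*st[i,:4]) for i in range(1,n) if amin<=st[i,4]<=amax]
E
python3 - <<'E'
import pickle;from h import *
d=pickle.load(open("first.pkl","rb"))
for n in d:
    m=masks(d[n])
    for c in("red","green","black"):
        print(n,c)
        for b in blobs(m[c],12,6000):
            if b[1]<520 and 150<b[2]<290 and b[1]>150: print("  ",[float(x) for x in b], np.round(onz(d[n],b[1],b[2],.042 if c!="black" else .064),3))
def up(n,x0,x1,y0,y1,k): 
    cv2.imwrite(f"pics/{n}c.png",cv2.resize(d[n]["image"][y0:y1,x0:x1,::-1],None,fx=k,fy=k,interpolation=cv2.INTER_CUBIC))
up("top",155,485,115,290,2.4)
E
```

```text
scene red
   [18.0, 417.06, 185.06, 414.0, 184.0, 7.0, 3.0] [0.401 0.372 0.042]
   [12.0, 369.5, 187.5, 367.0, 187.0, 6.0, 2.0] [0.405 0.195 0.042]
   [42.0, 430.24, 196.24, 423.0, 195.0, 15.0, 4.0] [0.484 0.394 0.042]
   [43.0, 377.42, 199.53, 371.0, 198.0, 15.0, 4.0] [0.491 0.206 0.042]
   [1234.0, 229.32, 213.26, 187.0, 199.0, 80.0, 25.0] [ 0.536 -0.29   0.042]
scene green
   [20.0, 403.8, 198.55, 397.0, 198.0, 14.0, 2.0] [0.492 0.298 0.042]
   [33.0, 414.48, 217.88, 408.0, 217.0, 15.0, 3.0] [0.613 0.299 0.042]
   [36.0, 388.94, 219.69, 382.0, 218.0, 15.0, 4.0] [0.616 0.216 0.042]
   [24.0, 346.17, 268.33, 342.0, 266.0, 8.0, 5.0] [0.833 0.05  0.042]
   [24.0, 356.0, 267.42, 351.0, 266.0, 11.0, 4.0] [0.831 0.077 0.042]
   [36.0, 303.75, 270.33, 299.0, 268.0, 11.0, 5.0] [ 0.831 -0.061  0.042]
   [21.0, 318.95, 270.57, 314.0, 269.0, 13.0, 3.0] [ 0.836 -0.022  0.042]
scene black
   [22.0, 375.73, 193.55, 373.0, 188.0, 7.0, 9.0] [0.487 0.199 0.064]
   [36.0, 410.94, 210.56, 407.0, 204.0, 9.0, 11.0] [0.603 0.288 0.064]
   [48.0, 384.5, 211.88, 380.0, 205.0, 10.0, 12.0] [0.604 0.203 0.06
[... 1132 characters left out ...]
199.0, 268.0, 19.0, 8.0] [0.412 0.289 0.042]
top black
   [24.0, 277.58, 185.38, 275.0, 183.0, 6.0, 6.0] [0.641 0.112 0.064]
   [21.0, 305.62, 185.71, 303.0, 184.0, 6.0, 5.0] [0.641 0.038 0.064]
   [16.0, 333.94, 186.81, 332.0, 185.0, 5.0, 5.0] [ 0.639 -0.037  0.064]
   [16.0, 361.94, 187.69, 360.0, 186.0, 5.0, 5.0] [ 0.638 -0.111  0.064]
   [128.0, 208.13, 210.17, 205.0, 200.0, 7.0, 21.0] [0.572 0.293 0.064]
   [113.0, 241.11, 209.06, 238.0, 200.0, 7.0, 19.0] [0.576 0.206 0.064]
   [135.0, 206.96, 254.84, 204.0, 245.0, 7.0, 20.0] [0.455 0.289 0.064]
   [121.0, 240.01, 255.74, 236.0, 246.0, 8.0, 20.0] [0.454 0.203 0.064]
   [136.0, 171.51, 256.62, 168.0, 247.0, 8.0, 20.0] [0.449 0.381 0.064]
```

View pics/topc.png

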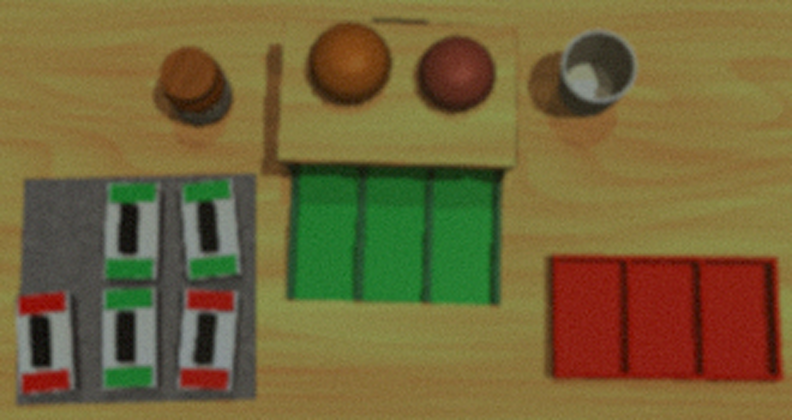

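```bash
cat > plan.py <<'E'
# usage: plan.py "x y z yaw [tilt]" ... (m, deg); prints mm shift and deg turn in the tool axes at each call's start
import sys; from h import *
def rot(yaw,tilt=0): # tilt>0: finger tips lean forward (+tool x)
    return R.from_euler("z",yaw,degrees=True)*R.from_euler("x",180,degrees=True)*R.from_euler("y",tilt,degrees=True)
if __name__=="__main__":
    s=telemetry.sense(); p=s["tcp_pos"]; r=R.from_quat(s["tool_rot"])
    print("t %.2f"%s["t"],"tcp",np.round(p,4),"yaw %.2f"%np.degrees(np.arctan2(*r.as_matrix()[[1,0],0])),"F",np.round(s["force"],1),"gap %.2f gf %.1f"%(s["finger_gap"],s["gripper_force"]))
    for a in sys.argv[1:]:
        v=[float(k) for k in a.split()]; t=np.array(v[:3]); q=rot(*v[3:])
        print(a,"-> shift",np.round(r.inv().apply(t-p)*1000,1),"turn",np.round((r.inv()*q).as_rotvec(degrees=True),2)); p,r=t,q
E
python3 plan.py ".34 -.44 .30 0" ".47 -.29 .33 0"
```

```text
t 0.10 tcp [ 0.2041 -0.5901  0.2304] yaw 19.07 F [-0.5 -0.3 -0.7] gap 1.00 gf 0.0
.34 -.44 .30 0 -> shift [177.5 -97.6 -69.3] turn [-0.11 -0.   19.07]
.47 -.29 .33 0 -> shift [ 130. -150.  -30.] turn [0. 0. 0.]
```

Emit:
{"name": "move_arm", "arguments": {"commands": "35 -20 -14 0 0 4 1; 70 -40 -28 0 0 8 1; 106 -58 -42 0 0 12 1; 142 -78 -56 0 0 16 1; 178 -98 -70 -0.1 0 19 1"}}

```text
t: 0.72
tcp_pos: [0.3411, -0.4386, 0.3013]
tool_rot: [1.0, -0.0, 0.0, 0.0]
force: [-0.2, -1.0, 0.7]
finger_gap: 1.0
gripper_force: 0.0
```

Emit:
{"name": "move_arm", "arguments": {"commands": "26 -30 -6 0 0 0 1; 52 -60 -12 0 0 0 1; 78 -90 -18 0 0 0 1; 104 -120 -24 0 0 0 1; 130 -150 -30 0 0 0 1"}}

```text
t: 1.35
tcp_pos: [0.4708, -0.2884, 0.3308]
tool_rot: [1.0, 0.001, -0.0, 0.001]
force: [0.3, -1.2, 0.9]
finger_gap: 1.001
gripper_force: 0.0
```

```bash
python3 - <<'E'
from h import *; import pickle
p=snapshot("wrist"); pickle.dump(p,open("w_tray.pkl","wb")); cv2.imwrite("pics/wtray.png",p["image"][:,:,::-1])
print(p["fx"],p["fy"],p["cx"],p["cy"]); print(np.round(p["pose"],4))
E
python3 plan.py ".45 -.1 .33 0" ".45 0 .33 0"
```

```text
309.70691628693146 309.70691628693146 314.6363611597308 194.43884824965744
[[ 1.000e-03 -9.629e-01 -2.698e-01  5.379e-01]
 [-1.000e+00 -5.000e-04 -1.700e-03 -2.873e-01]
 [ 1.500e-03  2.698e-01 -9.629e-01  4.732e-01]
 [ 0.000e+00  0.000e+00  0.000e+00  1.000e+00]]
t 1.40 tcp [ 0.4737 -0.2848  0.3318] yaw 0.25 F [1.2 2.5 1. ] gap 1.00 gf 0.0
.45 -.1 .33 0 -> shift [ -22.9 -184.9    1.9] turn [-0.08 -0.21  0.25]
.45 0 .33 0 -> shift [   0. -100.   -0.] turn [0. 0. 0.]
```

View pics/wtray.png

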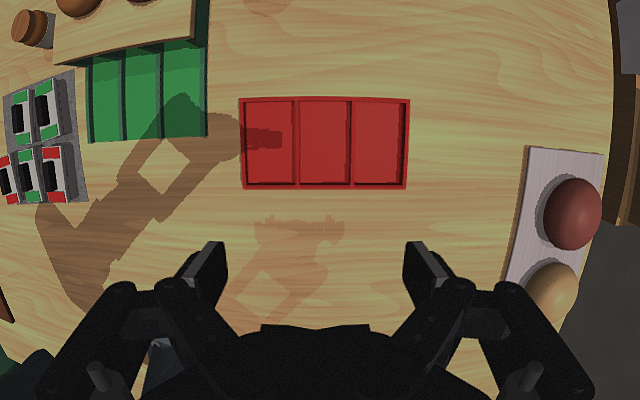

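The wrist view shows the tray outline at about (240–410, 97–190), the rack's open lanes at (88–208, 40–143) and the tins at the left edge. I'll move on to a view over the rack.

Emit:
{"name": "move_arm", "arguments": {"commands": "-6 -50 0 0 0 0 1; -10 -100 0 0 0 0 1; -14 -150 0 0 0 0 1; -18 -200 0 0 0 0 1; -20 -240 0 0 0 0 1"}}

```text
t: 2.02
tcp_pos: [0.449, -0.0479, 0.3304]
tool_rot: [1.0, 0.001, -0.0, 0.001]
force: [1.2, -0.2, -0.3]
finger_gap: 1.004
gripper_force: 0.0
```

Emit:
{"name": "move_arm", "arguments": {"commands": "0 -30 0 0 0 0 1; 0 -40 0 0 0 0 1; 0 -40 0 0 0 0 1; 0 -40 0 0 0 0 1; 0 -40 0 0 0 0 1"}}

```text
t: 2.65
tcp_pos: [0.4501, -0.0107, 0.3305]
tool_rot: [1.0, -0.0, 0.0, 0.001]
force: [0.1, -0.3, -0.2]
finger_gap: 0.999
gripper_force: 0.0
```

```bash
python3 - <<'E'
from h import *; import pickle
p=snapshot("wrist"); pickle.dump(p,open("w_rack.pkl","wb")); cv2.imwrite("pics/wrack.png",p["image"][:,:,::-1])
print(np.round(p["pose"],4)[:3,3])
q=pickle.load(open("w_tray.pkl","rb"))
for n,i in(("tray",q),("rack",p)):
    m=masks(i)
    for c in("red","green","black"):
        for b in blobs(m[c],60,20000):
            if b[2]<230: print(n,c,[float(x) for x in b])
E
python3 plan.py ".45 .17 .33 0"
```

```text
[ 0.5172 -0.0096  0.4729]
tray red [14555.0, 323.27, 141.44, 239.0, 96.0, 171.0, 93.0]
tray red [174.0, 50.47, 152.52, 42.0, 147.0, 18.0, 12.0]
tray red [83.0, 3.82, 161.02, 0.0, 155.0, 9.0, 13.0]
tray red [160.0, 56.21, 196.4, 48.0, 191.0, 17.0, 11.0]
tray red [94.0, 11.5, 198.5, 6.0, 194.0, 12.0, 10.0]
tray green [3425.0, 181.09, 88.79, 163.0, 40.0, 38.0, 97.0]
tray green [2735.0, 140.13, 93.86, 125.0, 48.0, 33.0, 92.0]
tray green [2106.0, 104.97, 99.13, 92.0, 57.0, 28.0, 85.0]
tray green [172.0, 43.44, 88.04, 35.0, 80.0, 17.0, 17.0]
tray green [135.0, 19.75, 96.86, 13.0, 90.0, 14.0, 15.0]
tray green [174.0, 48.97, 131.89, 41.0, 124.0, 17.0, 17.0]
tray green [133.0, 22.68, 138.59, 16.0, 133.0, 14.0, 12.0]
tray green [131.0, 24.71, 155.33, 18.0, 149.0, 14.0, 13.0]
tray green [131.0, 32.44, 196.11, 25.0, 191.0, 16.0, 11.0]
tray black [747.0, 201.74, 38.26, 185.0, 0.0, 25.0, 136.0]
tray black [575.0, 611.53, 99.78, 601.0, 0.0, 19.0, 219.0]
tray black [404.0, 157.94, 76.02, 137.0, 43.0, 28.0, 95.0]
tray black [426.0, 119.71, 80.78, 96.0, 49.0, 31.0, 91.0]
tray black [412.0, 87.21, 88.2
[... 1624 characters left out ...]
ck black [180.0, 386.29, 29.11, 382.0, 18.0, 16.0, 52.0]
rack black [539.0, 163.17, 75.31, 154.0, 56.0, 19.0, 39.0]
rack black [497.0, 115.76, 85.15, 109.0, 67.0, 15.0, 37.0]
rack black [110.0, 542.77, 144.48, 536.0, 108.0, 11.0, 67.0]
rack black [541.0, 168.48, 158.1, 161.0, 140.0, 16.0, 38.0]
rack black [67.0, 467.07, 159.81, 464.0, 141.0, 6.0, 32.0]
rack black [488.0, 122.31, 160.31, 114.0, 142.0, 18.0, 38.0]
rack black [413.0, 82.15, 166.48, 73.0, 150.0, 19.0, 34.0]
rack black [314.0, 625.11, 198.34, 619.0, 173.0, 21.0, 55.0]
t 2.70 tcp [ 0.45   -0.0106  0.3305] yaw -0.02 F [-0.3 -0.1  0.4] gap 1.00 gf 0.0
.45 .17 .33 0 -> shift [-1.000e-01 -1.806e+02  2.000e-01] turn [ 0.11 -0.01 -0.02]
```

View pics/wrack.png

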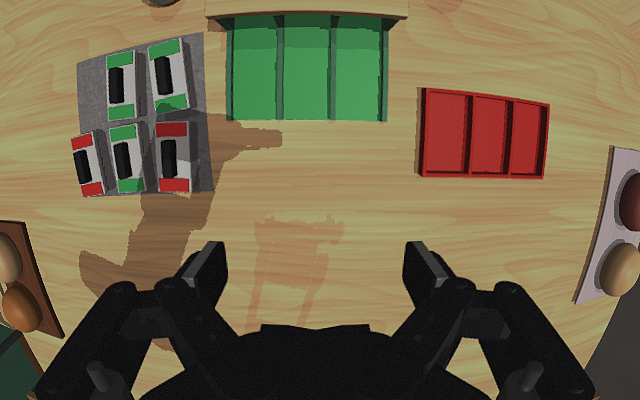

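The rack view shows lane floors between columns 229 and 385, front ends near row 120 and the shelf edge near row 15. The tins are at left and the tray at (420–549, 88–178). A third view goes over the mat.

Emit:
{"name": "move_arm", "arguments": {"commands": "0 -50 0 0 0 0 1; 0 -100 0 0 0 0 1; 0 -150 0 0 0 0 1; 0 -190 0 0 0 0 1; 0 -210 0 0 0 0 1"}}

```text
t: 3.32
tcp_pos: [0.4497, 0.2018, 0.3302]
tool_rot: [1.0, 0.001, 0.0, 0.001]
force: [0.1, -0.3, -0.5]
finger_gap: 0.999
gripper_force: 0.0
```

Emit:
{"name": "move_arm", "arguments": {"commands": "-30 -40 0 0 0 0 1; -30 -40 0 0 0 0 1; -30 -40 0 0 0 0 1; -30 -40 0 0 0 0 1; -30 -40 0 0 0 0 1"}}

```text
t: 3.95
tcp_pos: [0.4203, 0.2394, 0.3302]
tool_rot: [1.0, -0.0, 0.0, 0.001]
force: [0.6, -0.7, 0.4]
finger_gap: 1.0
gripper_force: 0.0
```

```bash
cat > tins.py <<'E'
from h import *
def tins(p,z=.042,region=None):
    """tins from a wrist picture: pairs of equal-coloured tags, 75..95 mm apart, on plane z"""
    m=masks(p); out=[]
    for c in("red","green"):
        B=[b for b in blobs(m[c],80,1500) if b[2]<330 and .3<b[5]/b[6]<5]
        P=[onz(p,b[1],b[2],z,True) for b in B]
        for i in range(len(P)):
            for j in range(i+1,len(P)):
                a,b=(i,j) if P[i][0]>P[j][0] else (j,i)
                d=P[a]-P[b]; L=np.linalg.norm(d)
                if .075<L<.1 and abs(d[1])<.4*L: out.append((c,(P[a]+P[b])/2,np.degrees(np.arctan2(d[1],d[0])),L,B[a][1:3],B[b][1:3]))
    return out
if __name__=="__main__":
    p=snapshot("wrist")
    for t in tins(p): print(t[0],np.round(t[1],4),"yaw %.1f L %.4f"%t[2:4])
E
python3 - <<'E'
from tins import *; import pickle
q=pickle.load(open("w_tray.pkl","rb"));r=pickle.load(open("w_rack.pkl","rb"))
p=snapshot("wrist"); pickle.dump(p,open("w_mat.pkl","wb")); cv2.imwrite("pics/wmat.png",p["image"][:,:,::-1])
A=tins(p);B=tins(r)
for t in A:
    print(t[0],np.round(t[1],4),"yaw %.1f L %.4f"%t[2:4])
    for u in B:
        if u[0]==t[0] and np.linalg.norm(u[1]-t[1])<.02: print("   rack view",np.round(u[1],4),"yaw %.1f"%u[2],[np.round(tri(ray(p,*t[k],True),ray(r,*u[k],True))[0],4).tolist() for k in(4,5)])
# tray corners & lane floors: quad fit
def quad(i,mask):
    c=max(cv2.findContours(mask.astype(np.uint8),cv2.RETR_EXTERNAL,cv2.CHAIN_APPROX_NONE)[0],key=cv2.contourArea)
    h=cv2.convexHull(c)
    a=cv2.approxPolyDP(h,8,True)[:,0,:]
    return a,c
for n,i in(("tray",q),("rack",r)):
    a,c=quad(i,masks(i)["red"]); print(n,"tray quad",a.tolist(),[np.round(onz(i,*x,.022,True),4)[:2].tolist() for x in a])
for b in [b for b in blobs(masks(r)["green"],4000)]:
    x,y,w,hh=[int(k) for k in b[3:]]
    m=np.zeros((400,640),bool);m[y:y+hh,x:x+w]=masks(r)["green"][y:y+hh,x:x+w]
    a,c=quad(r,m); print("lane",a.tolist(),[np.round(onz(r,*k,.0,True),4)[:2].tolist() for k in a])
E
```

```text
red [0.4552 0.2051 0.042 ] yaw -2.3 L 0.0849
   rack view [0.4555 0.2049 0.042 ] yaw -1.7 [[0.4977, 0.2035, 0.0424], [0.4127, 0.2067, 0.0408]]
red [0.4494 0.3843 0.042 ] yaw 7.0 L 0.0850
   rack view [0.4494 0.3841 0.042 ] yaw 6.8 [[0.4916, 0.3896, 0.0415], [0.4071, 0.3792, 0.0418]]
green [0.5782 0.2079 0.042 ] yaw 7.4 L 0.0850
   rack view [0.5785 0.2073 0.042 ] yaw 7.4 [[0.6209, 0.2133, 0.0408], [0.5363, 0.2024, 0.0409]]
green [0.5747 0.2959 0.042 ] yaw 0.8 L 0.0850
   rack view [0.5747 0.2954 0.042 ] yaw 1.6 [[0.6171, 0.2965, 0.0422], [0.5324, 0.2956, 0.04]]
green [0.4557 0.2917 0.042 ] yaw 3.7 L 0.0848
   rack view [0.4559 0.2914 0.042 ] yaw 3.4 [[0.4982, 0.2946, 0.041], [0.4134, 0.289, 0.0418]]
tray tray quad [[409, 99], [405, 188], [243, 188], [239, 98]] [[0.5582, -0.4276], [0.4219, -0.4281], [0.4217, -0.1784], [0.5578, -0.1774]]
rack tray quad [[426, 88], [549, 104], [542, 178], [422, 176]] [[0.5561, -0.1772], [0.5576, -0.4274], [0.4219, -0.4269], [0.4206, -0.1772]]
lane [[330, 15], [329, 118], [283, 118], [284, 15]] [[0.6672, -0.0341], [0.505, -0.0325], [0.5054, 0.0373], [0.6679, 0.0357]]
lane [[272, 15], [276, 118], [233, 119], [235, 18]] [[0.6687, 0.0541], [0.5056, 0.048], [0.5062, 0.1155], [0.6682, 0.1122]]
lane [[340, 15], [381, 18], [378, 120], [335, 119]] [[0.6676, -0.0493], [0.6663, -0.1128], [0.5034, -0.1079], [0.5036, -0.0416]]
```

View pics/wmat.png

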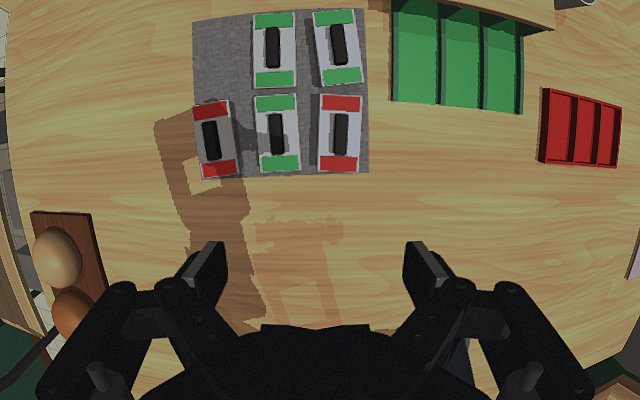

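The mat view shows all five tins clearly, with no change. Triangulated tag height is about 0.0415 m, which agrees with the text. I'll plan the first red pick.

```bash
python3 plan.py ".4553 .205 .12 -2" ".4553 .205 .046 -2"; python3 - <<'E'
from h import *; import pickle
q=pickle.load(open("w_tray.pkl","rb"));r=pickle.load(open("w_rack.pkl","rb"));m=pickle.load(open("w_mat.pkl","rb"))
for a,b in(((409,99),(549,104)),((405,188),(542,178)),((243,188),(422,176)),((239,98),(426,88))): print("tray corner",[np.round(k,4) for k in tri(ray(q,*a,True),ray(r,*b,True))])
E
```

```text
t 4.00 tcp [0.4202 0.2395 0.3302] yaw -0.02 F [ 0.1 -0.8 -0.4] gap 1.00 gf 0.0
.4553 .205 .12 -2 -> shift [ 35.   34.1 210.2] turn [ 0.1  -0.03  1.98]
.4553 .205 .046 -2 -> shift [-0. -0. 74.] turn [0. 0. 0.]
tray corner [array([ 0.5579, -0.4277,  0.0216]), np.float64(0.0006)]
tray corner [array([ 0.4215, -0.4287,  0.0201]), np.float64(0.0)]
tray corner [array([ 0.4207, -0.1779,  0.0199]), np.float64(0.0009)]
tray corner [array([ 0.557 , -0.1773,  0.0214]), np.float64(0.0017)]
```

Emit:
{"name": "move_arm", "arguments": {"commands": "9 9 45 0 0 0.6 0; 18 18 95 0 0 1 0; 27 27 145 0 0 1.5 0; 35 34 195 0 0 2 0; 35 34 210 0 0 2 0", "grip_force": 60}}

```text
t: 4.62
tcp_pos: [0.4538, 0.2048, 0.1177]
tool_rot: [1.0, -0.018, -0.002, 0.001]
force: [0.0, -0.0, 0.6]
finger_gap: 0.5
gripper_force: 0.0
```

Emit:
{"name": "move_arm", "arguments": {"commands": "0 0 25 0 0 0 0; 0 0 45 0 0 0 0; 0 0 60 0 0 0 0; 0 0 70 0 0 0 0; 0 0 74 0 0 0 0"}}

```text
t: 5.25
tcp_pos: [0.4549, 0.2059, 0.0462]
tool_rot: [1.0, -0.017, 0.0, 0.001]
force: [-1.1, 0.5, 0.4]
finger_gap: 0.497
gripper_force: 0.0
```

```bash
python3 plan.py ".4553 .205 .046 -2"; python3 - <<'E'
from h import *
p=snapshot("wrist"); cv2.imwrite("pics/g1.png",p["image"][:,:,::-1])
E
```

```text
t 5.25 tcp [0.4549 0.2059 0.0462] yaw -1.93 F [-1.1  0.5  0.4] gap 0.50 gf 0.0
.4553 .205 .046 -2 -> shift [0.4 0.9 0.2] turn [ 0.09 -0.04  0.07]
```

View pics/g1.png

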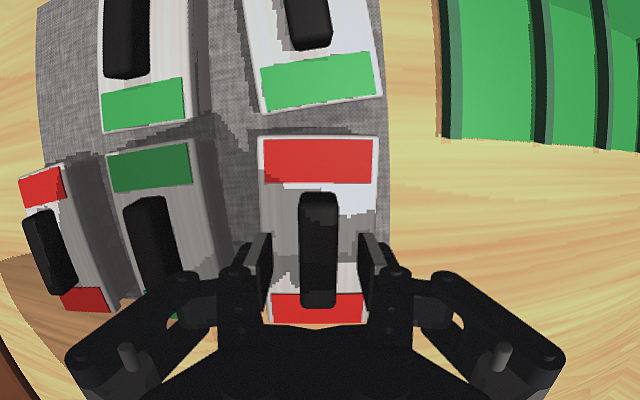

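The picture shows the pads at columns 270 and 360 straddling the handle (298–340), so it is centred. I'll grip and lift.

Emit:
{"name": "move_arm", "arguments": {"commands": "0 0 0 0 0 0 -1; 0 0 0 0 0 0 -1; 0 0 0 0 0 0 -1; 0 0 0 0 0 0 -1; 0 0 0 0 0 0 -1", "grip_force": 60}}

```text
t: 5.92
tcp_pos: [0.455, 0.2057, 0.0467]
tool_rot: [1.0, -0.017, 0.001, 0.001]
force: [-1.1, -2.2, 5.2]
finger_gap: 0.194
gripper_force: 62.7
```

Emit:
{"name": "move_arm", "arguments": {"commands": "0 0 -15 0 0 0 -1; 0 0 -40 0 0 0 -1; 0 0 -70 0 0 0 -1; 0 0 -95 0 0 0 -1; 0 0 -100 0 0 0 -1"}}

```text
t: 6.55
tcp_pos: [0.4553, 0.2064, 0.1478]
tool_rot: [1.0, -0.017, 0.002, 0.0]
force: [-0.7, 0.3, -4.9]
finger_gap: 0.197
gripper_force: 61.5
```

```bash
python3 plan.py ".465 .0 .146 0" ".49 -.221 .146 0" ".49 -.221 .052 0"
```

```text
t 6.55 tcp [0.4553 0.2064 0.1478] yaw -1.93 F [-0.7  0.3 -4.9] gap 0.20 gf 61.5
.465 .0 .146 0 -> shift [ 16.7 206.    2. ] turn [ 0.04 -0.19 -1.93]
.49 -.221 .146 0 -> shift [ 25. 221.   0.] turn [0. 0. 0.]
.49 -.221 .052 0 -> shift [ 0. -0. 94.] turn [0. 0. 0.]
```

Emit:
{"name": "move_arm", "arguments": {"commands": "2 25 0 0 0 -0.5 -1; 5 65 0 0 0 -1 -1; 9 110 0 0 0 -1.5 -1; 13 158 0 0 0 -1.9 -1; 17 206 0 0 0 -1.9 -1"}}

```text
t: 7.18
tcp_pos: [0.4639, -0.0016, 0.1457]
tool_rot: [1.0, -0.0, -0.001, 0.0]
force: [1.3, -0.3, -3.7]
finger_gap: 0.193
gripper_force: 61.4
```

Emit:
{"name": "move_arm", "arguments": {"commands": "6 50 0 0 0 0 -1; 12 100 0 0 0 0 -1; 18 150 0 0 0 0 -1; 24 195 0 0 0 0 -1; 25 221 0 0 0 0 -1"}}

```text
t: 7.8
tcp_pos: [0.4896, -0.2237, 0.1459]
tool_rot: [1.0, -0.001, -0.0, 0.001]
force: [-0.7, 0.8, -4.7]
finger_gap: 0.193
gripper_force: 61.4
```

Emit:
{"name": "move_arm", "arguments": {"commands": "0 0 10 0 0 0 -1; 0 0 25 0 0 0 -1; 0 0 40 0 0 0 -1; 0 0 50 0 0 0 -1; 0 0 50 0 0 0 -1"}}

```text
t: 8.43
tcp_pos: [0.489, -0.2205, 0.0958]
tool_rot: [1.0, 0.0, -0.001, 0.0]
force: [0.2, 0.1, -4.3]
finger_gap: 0.193
gripper_force: 61.4
```

```bash
python3 plan.py ".49 -.221 .052 0"; python3 - <<'E'
from h import *
p=snapshot("wrist"); cv2.imwrite("pics/p1.png",p["image"][:,:,::-1])
E
```

```text
t 8.43 tcp [ 0.489  -0.2205  0.0958] yaw 0.02 F [ 0.2  0.1 -4.3] gap 0.19 gf 61.4
.49 -.221 .052 0 -> shift [ 1.   0.5 43.8] turn [0.01 0.11 0.02]
```

View pics/p1.png

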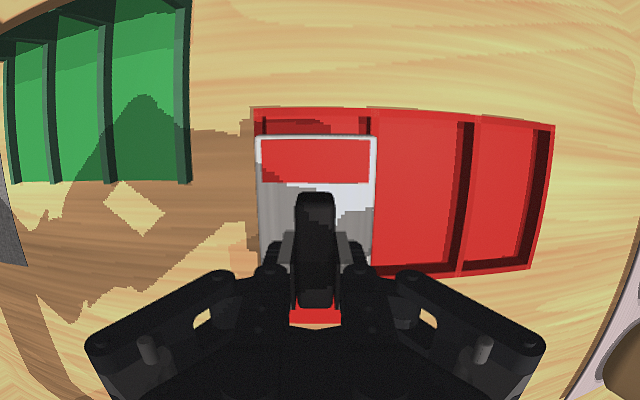

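The tin (columns 256–376) sits squarely over the first nest (inner walls about 262–370). I'll lower it, release and retreat.

Emit:
{"name": "move_arm", "arguments": {"commands": "1 0 15 0 0 0 -1; 1 0 28 0 0 0 -1; 1 0 36 0 0 0 -1; 1 0 41 0 0 0 -1; 1 0 44 0 0 0 -1"}}

```text
t: 9.1
tcp_pos: [0.4907, -0.2217, 0.0526]
tool_rot: [1.0, -0.0, 0.0, 0.001]
force: [-0.3, 0.1, -4.3]
finger_gap: 0.197
gripper_force: 61.4
```

Emit:
{"name": "move_arm", "arguments": {"commands": "0 0 0 0 0 0 -1; 0 0 0 0 0 0 0; 0 0 0 0 0 0 0; 0 0 0 0 0 0 0; 0 0 0 0 0 0 0"}}

```text
t: 9.72
tcp_pos: [0.4908, -0.2218, 0.0533]
tool_rot: [1.0, -0.0, 0.0, 0.001]
force: [-0.7, 0.3, 0.3]
finger_gap: 0.501
gripper_force: 0.0
```

Emit:
{"name": "move_arm", "arguments": {"commands": "0 0 -30 0 0 0 0; 0 0 -80 0 0 0 0; 0 0 -130 0 0 0 0; 0 0 -180 0 0 0 0; 0 0 -220 0 0 0 0"}}

```text
t: 10.35
tcp_pos: [0.4907, -0.2213, 0.2753]
tool_rot: [1.0, -0.0, 0.001, 0.001]
force: [-0.6, 0.4, -0.8]
finger_gap: 0.497
gripper_force: 0.0
```

```bash
python3 tins.py; python3 plan.py ".47 0 .28 0" ".44 .23 .28 0" ".42 .28 .28 0"
```

```text
red [ 0.49   -0.2221  0.042 ] yaw -0.1 L 0.0855
green [0.5786 0.2071 0.042 ] yaw 7.4 L 0.0850
green [0.575  0.2958 0.042 ] yaw 1.4 L 0.0850
green [0.4558 0.2916 0.042 ] yaw 3.1 L 0.0853
t 10.40 tcp [ 0.4932 -0.223   0.2805] yaw -0.01 F [ 0.3 -0.3  2.3] gap 0.50 gf 0.0
.47 0 .28 0 -> shift [ -23.3 -223.    -1.7] turn [ 0.51 -0.58 -0.02]
.44 .23 .28 0 -> shift [ -30. -230.   -0.] turn [0. 0. 0.]
.42 .28 .28 0 -> shift [-20. -50.  -0.] turn [0. 0. 0.]
```

Red 1 is in its nest. On to the second red tin.

Emit:
{"name": "move_arm", "arguments": {"commands": "-5 -45 0 0 0 0 0; -10 -95 0 0 0 0 0; -15 -145 0 0 0 0 0; -20 -200 0 0 0 0 0; -25 -255 0 0 0 0 0"}}

```text
t: 11.02
tcp_pos: [0.4653, 0.0353, 0.2725]
tool_rot: [1.0, -0.001, 0.0, 0.001]
force: [1.0, -0.8, -0.5]
finger_gap: 0.499
gripper_force: 0.0
```

Emit:
{"name": "move_arm", "arguments": {"commands": "-8 -60 5 0 0 -1 0; -16 -120 10 0 0 -3 0; -24 -180 20 0 0 -5 0; -35 -235 30 0 0 -7 0; -40 -270 40 0 0 -7 0"}}

```text
t: 11.65
tcp_pos: [0.4247, 0.306, 0.2316]
tool_rot: [0.998, 0.062, 0.0, 0.001]
force: [0.2, -0.6, 1.2]
finger_gap: 0.501
gripper_force: 0.0
```

Emit:
{"name": "move_arm", "arguments": {"commands": "0 -40 20 0 0 0 0; 0 -70 30 0 0 0 0; 0 -70 30 0 0 0 0; 0 -70 30 0 0 0 0; 0 -70 30 0 0 0 0"}}

```text
t: 12.28
tcp_pos: [0.4178, 0.3722, 0.2024]
tool_rot: [0.998, 0.06, 0.0, 0.001]
force: [-0.6, 1.2, -0.6]
finger_gap: 0.498
gripper_force: 0.0
```

```bash
python3 tins.py; python3 plan.py ".4494 .3842 .11 7" ".4494 .3842 .046 7"
```

```text
red [0.4495 0.3847 0.042 ] yaw 7.0 L 0.0844
green [0.5725 0.2933 0.042 ] yaw -3.6 L 0.0803
green [0.5784 0.2089 0.042 ] yaw 7.7 L 0.0851
green [0.4558 0.2924 0.042 ] yaw 3.7 L 0.0850
t 12.32 tcp [0.4179 0.3722 0.2025] yaw 6.88 F [-0.  -0.3 -0.9] gap 0.50 gf 0.0
.4494 .3842 .11 7 -> shift [32.7 -8.3 92.5] turn [ 0.09 -0.04 -0.12]
.4494 .3842 .046 7 -> shift [ 0. -0. 64.] turn [0. 0. 0.]
```

Emit:
{"name": "move_arm", "arguments": {"commands": "10 -3 25 0 0 0 0; 20 -6 50 0 0 0 0; 28 -8 75 0 0 0 0; 33 -8 90 0 0 0 0; 33 -8 93 0 0 0 0"}}

```text
t: 12.95
tcp_pos: [0.4493, 0.3842, 0.1083]
tool_rot: [0.998, 0.06, -0.001, 0.001]
force: [-0.1, 0.1, -0.4]
finger_gap: 0.5
gripper_force: 0.0
```

Emit:
{"name": "move_arm", "arguments": {"commands": "0 0 20 0 0 0 0; 0 0 40 0 0 0 0; 0 0 55 0 0 0 0; 0 0 62 0 0 0 0; 0 0 64 0 0 0 0"}}

```text
t: 13.58
tcp_pos: [0.4493, 0.3848, 0.0449]
tool_rot: [0.998, 0.061, 0.0, 0.001]
force: [-0.2, 0.6, 0.3]
finger_gap: 0.502
gripper_force: 0.0
```

Emit:
{"name": "move_arm", "arguments": {"commands": "0 0 0 0 0 0 0; 0 0 0 0 0 0 -1; 0 0 0 0 0 0 -1; 0 0 0 0 0 0 -1; 0 0 0 0 0 0 -1"}}

```text
t: 14.2
tcp_pos: [0.4496, 0.3848, 0.0455]
tool_rot: [0.998, 0.061, 0.0, 0.001]
force: [-0.3, -1.5, 5.3]
finger_gap: 0.194
gripper_force: 61.8
```

Emit:
{"name": "move_arm", "arguments": {"commands": "0 0 -15 0 0 0 -1; 0 0 -40 0 0 0 -1; 0 0 -70 0 0 0 -1; 0 0 -95 0 0 0 -1; 0 0 -105 0 0 0 -1"}}

```text
t: 14.82
tcp_pos: [0.4496, 0.3855, 0.1516]
tool_rot: [0.998, 0.061, 0.001, 0.0]
force: [0.3, 0.1, -2.6]
finger_gap: 0.194
gripper_force: 60.9
```

```bash
python3 plan.py ".45 .2 .151 0" ".465 -.06 .151 0" ".49 -.303 .151 0" ".49 -.303 .1 0" ".49 -.303 .052 0"
```

```text
t 14.82 tcp [0.4496 0.3855 0.1516] yaw 6.97 F [ 0.3  0.1 -2.6] gap 0.19 gf 60.9
.45 .2 .151 0 -> shift [-22.1 184.1   0.7] turn [ 0.02 -0.14  6.97]
.465 -.06 .151 0 -> shift [ 15. 260.   0.] turn [0. 0. 0.]
.49 -.303 .151 0 -> shift [ 25. 243.   0.] turn [0. 0. 0.]
.49 -.303 .1 0 -> shift [ 0. -0. 51.] turn [0. 0. 0.]
.49 -.303 .052 0 -> shift [ 0. -0. 48.] turn [0. 0. 0.]
```

Emit:
{"name": "move_arm", "arguments": {"commands": "-3 25 0 0 0 1 -1; -8 65 0 0 0 3 -1; -13 105 0 0 0 5 -1; -18 145 0 0 0 7 -1; -22 184 0 0 0 7 -1"}}

```text
t: 15.45
tcp_pos: [0.4489, 0.1984, 0.1498]
tool_rot: [1.0, -0.0, -0.001, 0.001]
force: [-0.0, 0.2, -3.5]
finger_gap: 0.19
gripper_force: 60.8
```

Emit:
{"name": "move_arm", "arguments": {"commands": "3 52 0 0 0 0 -1; 6 104 0 0 0 0 -1; 9 156 0 0 0 0 -1; 12 208 0 0 0 0 -1; 15 260 0 0 0 0 -1"}}

```text
t: 16.08
tcp_pos: [0.4641, -0.0618, 0.1504]
tool_rot: [1.0, -0.0, -0.0, 0.001]
force: [0.9, 0.5, -2.7]
finger_gap: 0.195
gripper_force: 60.8
```

Emit:
{"name": "move_arm", "arguments": {"commands": "6 55 0 0 0 0 -1; 12 110 0 0 0 0 -1; 18 165 0 0 0 0 -1; 24 215 0 0 0 0 -1; 25 243 0 0 0 0 -1"}}

```text
t: 16.7
tcp_pos: [0.4895, -0.3062, 0.1506]
tool_rot: [1.0, -0.001, 0.0, 0.001]
force: [-0.2, 0.6, -1.9]
finger_gap: 0.2
gripper_force: 60.8
```

Emit:
{"name": "move_arm", "arguments": {"commands": "0 0 10 0 0 0 -1; 0 0 25 0 0 0 -1; 0 0 40 0 0 0 -1; 0 0 50 0 0 0 -1; 0 0 50 0 0 0 -1"}}

```text
t: 17.32
tcp_pos: [0.4889, -0.3022, 0.0999]
tool_rot: [1.0, 0.0, -0.001, -0.0]
force: [-0.3, 0.2, -1.9]
finger_gap: 0.192
gripper_force: 60.8
```

```bash
python3 plan.py ".49 -.303 .052 0"; python3 tins.py
```

```text
t 17.32 tcp [ 0.4889 -0.3022  0.0999] yaw 0.02 F [-0.3  0.2 -1.9] gap 0.19 gf 60.8
.49 -.303 .052 0 -> shift [ 1.1  0.8 47.9] turn [-0.01  0.1   0.02]
```

Emit:
{"name": "move_arm", "arguments": {"commands": "1 1 15 0 0 0 -1; 1 1 28 0 0 0 -1; 1 1 38 0 0 0 -1; 1 1 44 0 0 0 -1; 1 1 48 0 0 0 -1"}}

```text
t: 18.0
tcp_pos: [0.4904, -0.3045, 0.0526]
tool_rot: [1.0, -0.0, 0.0, 0.001]
force: [0.4, 0.7, -2.1]
finger_gap: 0.193
gripper_force: 60.9
```

Emit:
{"name": "move_arm", "arguments": {"commands": "0 0 0 0 0 0 -1; 0 0 0 0 0 0 0; 0 0 0 0 0 0 0; 0 0 0 0 0 0 0; 0 0 0 0 0 0 0"}}

```text
t: 18.62
tcp_pos: [0.4906, -0.3047, 0.0534]
tool_rot: [1.0, -0.0, 0.0, 0.001]
force: [1.2, 0.1, -0.1]
finger_gap: 0.497
gripper_force: 0.0
```

Emit:
{"name": "move_arm", "arguments": {"commands": "0 0 -30 0 0 0 0; 0 0 -80 0 0 0 0; 0 0 -130 0 0 0 0; 0 0 -180 0 0 0 0; 0 0 -200 0 0 0 0"}}

```text
t: 19.25
tcp_pos: [0.4915, -0.3051, 0.2569]
tool_rot: [1.0, -0.0, 0.002, 0.003]
force: [0.0, 0.2, -0.5]
finger_gap: 0.502
gripper_force: 0.0
```

```bash
python3 tins.py; python3 plan.py ".44 -.04 .30 0" ".41 .2 .28 0"
```

```text
red [ 0.4901 -0.2212  0.042 ] yaw -0.1 L 0.0859
red [ 0.4894 -0.3044  0.042 ] yaw -0.1 L 0.0861
green [0.5786 0.2077 0.042 ] yaw 7.0 L 0.0849
t 19.30 tcp [ 0.4922 -0.3056  0.2584] yaw -0.02 F [ 0.8 -0.2  1. ] gap 0.50 gf 0.0
.44 -.04 .30 0 -> shift [ -51.9 -265.3  -44. ] turn [ 0.45 -0.4  -0.02]
.41 .2 .28 0 -> shift [ -30. -240.   20.] turn [0. 0. 0.]
```

Both reds are nested. Greens next, starting with the near one.

Emit:
{"name": "move_arm", "arguments": {"commands": "-10 -53 -9 0 0 0 0; -20 -106 -18 0 0 0 0; -30 -160 -27 0 0 0 0; -41 -213 -36 0 0 0 0; -52 -265 -44 0 0 0 0"}}

```text
t: 19.92
tcp_pos: [0.4375, -0.0373, 0.2963]
tool_rot: [1.0, -0.001, -0.0, 0.001]
force: [1.6, 0.7, -0.2]
finger_gap: 0.5
gripper_force: 0.0
```

Emit:
{"name": "move_arm", "arguments": {"commands": "-6 -50 5 0 0 0 0; -12 -110 10 0 0 0 0; -18 -170 30 0 0 0 0; -24 -225 50 0 0 0 0; -30 -270 60 0 0 0 0"}}

```text
t: 20.55
tcp_pos: [0.4071, 0.2326, 0.2345]
tool_rot: [1.0, 0.0, -0.001, 0.001]
force: [0.9, 0.3, 0.5]
finger_gap: 0.497
gripper_force: 0.0
```

Emit:
{"name": "move_arm", "arguments": {"commands": "0 -20 20 0 0 -3 0; 0 -30 20 0 0 -3.5 0; 0 -30 20 0 0 -3.5 0; 0 -30 20 0 0 -3.5 0; 0 -30 20 0 0 -3.5 0"}}

```text
t: 21.18
tcp_pos: [0.4092, 0.26, 0.2167]
tool_rot: [1.0, 0.029, 0.001, 0.001]
force: [1.1, 0.6, -0.4]
finger_gap: 0.5
gripper_force: 0.0
```

```bash
python3 tins.py; python3 plan.py ".4558 .2920 .11 3.5" ".4558 .2920 .046 3.5"
```

```text
green [0.4558 0.2918 0.042 ] yaw 3.3 L 0.0850
t 21.23 tcp [0.4091 0.2601 0.2167] yaw 3.38 F [ 0.6  0.4 -0.2] gap 0.50 gf 0.0
.4558 .2920 .11 3.5 -> shift [ 48.4 -29.2 106.7] turn [ 0.09 -0.06 -0.12]
.4558 .2920 .046 3.5 -> shift [ 0. -0. 64.] turn [0. 0. 0.]
```

Emit:
{"name": "move_arm", "arguments": {"commands": "14 -8 30 0 0 0 0; 28 -17 60 0 0 0 0; 40 -25 90 0 0 0 0; 48 -29 105 0 0 0 0; 48 -29 107 0 0 0 0"}}

```text
t: 21.85
tcp_pos: [0.4551, 0.2922, 0.1085]
tool_rot: [1.0, 0.03, -0.0, 0.001]
force: [-0.7, 0.1, -0.2]
finger_gap: 0.502
gripper_force: 0.0
```

Emit:
{"name": "move_arm", "arguments": {"commands": "0 0 20 0 0 0 0; 0 0 40 0 0 0 0; 0 0 55 0 0 0 0; 0 0 62 0 0 0 0; 0 0 64 0 0 0 0"}}

```text
t: 22.48
tcp_pos: [0.455, 0.2923, 0.0452]
tool_rot: [1.0, 0.03, 0.0, 0.001]
force: [0.1, -0.6, 0.5]
finger_gap: 0.502
gripper_force: 0.0
```

Emit:
{"name": "move_arm", "arguments": {"commands": "0 0 0 0 0 0 0; 0 0 0 0 0 0 -1; 0 0 0 0 0 0 -1; 0 0 0 0 0 0 -1; 0 0 0 0 0 0 -1"}}

```text
t: 23.1
tcp_pos: [0.4552, 0.2923, 0.0455]
tool_rot: [1.0, 0.03, 0.0, 0.001]
force: [-1.4, -2.4, 6.1]
finger_gap: 0.195
gripper_force: 62.7
```

Emit:
{"name": "move_arm", "arguments": {"commands": "0 0 -15 0 0 0 -1; 0 0 -40 0 0 0 -1; 0 0 -70 0 0 0 -1; 0 0 -95 0 0 0 -1; 0 0 -105 0 0 0 -1"}}

```text
t: 23.72
tcp_pos: [0.4552, 0.2929, 0.1517]
tool_rot: [1.0, 0.03, 0.001, 0.0]
force: [-0.2, 0.4, -2.7]
finger_gap: 0.199
gripper_force: 61.8
```

```bash
python3 plan.py ".50 .12 .151 -0.7" ".55 -.07 .151 -0.7" ".566 -.0763 .10 -0.7" ".566 -.0763 .047 -0.7"
```

```text
t 23.73 tcp [0.4552 0.2929 0.1517] yaw 3.47 F [-0.2  0.4 -2.7] gap 0.20 gf 61.8
.50 .12 .151 -0.7 -> shift [ 34.2 175.3   0.9] turn [ 0.04 -0.14  4.17]
.55 -.07 .151 -0.7 -> shift [ 52.3 189.4   0. ] turn [0. 0. 0.]
.566 -.0763 .10 -0.7 -> shift [16.1  6.1 51. ] turn [0. 0. 0.]
.566 -.0763 .047 -0.7 -> shift [ 0. -0. 53.] turn [0. 0. 0.]
```

Emit:
{"name": "move_arm", "arguments": {"commands": "5 25 0 0 0 1 -1; 12 65 0 0 0 2.5 -1; 20 105 0 0 0 4 -1; 28 145 0 0 0 4 -1; 34 175 0 0 0 4 -1"}}

```text
t: 24.35
tcp_pos: [0.4991, 0.1184, 0.1498]
tool_rot: [1.0, -0.005, -0.001, 0.001]
force: [0.2, 1.0, -2.7]
finger_gap: 0.187
gripper_force: 61.7
```

Emit:
{"name": "move_arm", "arguments": {"commands": "12 45 0 0 0 0 -1; 24 90 0 0 0 0 -1; 36 135 0 0 0 0 -1; 47 175 0 0 0 0 -1; 52 189 0 0 0 0 -1"}}

```text
t: 24.98
tcp_pos: [0.55, -0.0718, 0.1502]
tool_rot: [1.0, -0.006, -0.0, 0.001]
force: [0.8, -0.3, -2.2]
finger_gap: 0.195
gripper_force: 61.7
```

Emit:
{"name": "move_arm", "arguments": {"commands": "8 3 15 0 0 0 -1; 14 6 30 0 0 0 -1; 16 6 45 0 0 0 -1; 16 6 51 0 0 0 -1; 16 6 51 0 0 0 -1"}}

```text
t: 25.6
tcp_pos: [0.5649, -0.075, 0.0989]
tool_rot: [1.0, -0.004, -0.001, 0.0]
force: [0.7, -0.2, -1.9]
finger_gap: 0.194
gripper_force: 61.7
```

```bash
python3 plan.py ".566 -.0763 .047 -0.7"; python3 - <<'E'
from h import *
p=snapshot("wrist"); cv2.imwrite("pics/l1.png",p["image"][:,:,::-1])
import pickle; pickle.dump(p,open("l1.pkl","wb"))
E
```

```text
t 25.60 tcp [ 0.5649 -0.075   0.0989] yaw -0.48 F [ 0.7 -0.2 -1.9] gap 0.19 gf 61.7
.566 -.0763 .047 -0.7 -> shift [ 1.2  1.3 51.9] turn [0.05 0.1  0.22]
```

View pics/l1.png

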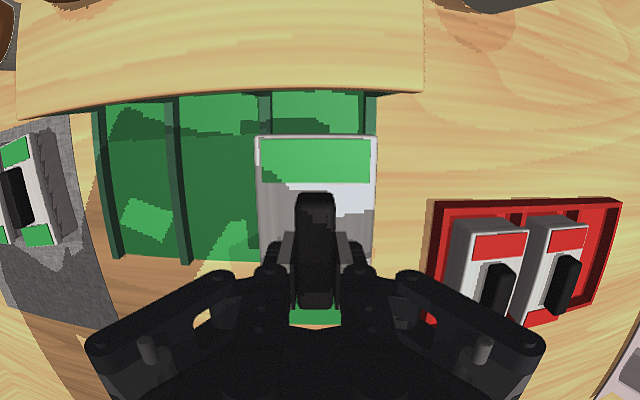

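The tin (columns 256–376) is over lane 1, whose walls show at about columns 258–272 and 363–377 around rows 95–135. I'll check the wall positions by number.

```bash
python3 - <<'E'
from h import *; import pickle
p=pickle.load(open("l1.pkl","rb"))
g=p["image"].astype(int)
for row in(112,126):
    print(row,"wallL",[(c,g[row,c].tolist()) for c in range(254,278,2)]); print("   wallR",[(c,g[row,c].tolist()) for c in range(354,386,2)])
for row in(126,):
  for c in(108,116,178,186,258,270,364,376): print(c,np.round(onz(p,c,row,.014,True),4)[:2],np.round(onz(p,c,row,0,True),4)[:2])
E
```

```text
112 wallL [(254, [73, 158, 89]), (256, [74, 162, 91]), (258, [38, 87, 50]), (260, [72, 116, 89]), (262, [72, 116, 89]), (264, [74, 118, 90]), (266, [73, 116, 88]), (268, [77, 120, 92]), (270, [50, 80, 62]), (272, [54, 103, 65]), (274, [76, 165, 95]), (276, [75, 161, 93])]
   wallR [(354, [86, 171, 102]), (356, [85, 172, 101]), (358, [57, 117, 70]), (360, [40, 89, 51]), (362, [39, 92, 52]), (364, [23, 37, 30]), (366, [69, 111, 85]), (368, [78, 125, 95]), (370, [80, 125, 94]), (372, [77, 124, 95]), (374, [74, 123, 94]), (376, [118, 141, 103]), (378, [209, 187, 128]), (380, [207, 188, 129]), (382, [208, 187, 128]), (384, [206, 184, 127])]
126 wallL [(254, [43, 92, 54]), (256, [44, 93, 54]), (258, [43, 91, 54]), (260, [46, 69, 55]), (262, [46, 71, 54]), (264, [43, 72, 54]), (266, [49, 74, 57]), (268, [44, 70, 55]), (270, [37, 54, 46]), (272, [34, 61, 40]), (274, [44, 93, 55]), (276, [44, 95, 57])]
   wallR [(354, [83, 168, 101]), (356, [82, 169, 99]), (358, [72, 147, 88]), (360, [40, 90, 52]), (362, [40, 86, 51]), (364, [24, 33, 30]), (366, [83, 134, 100]), (368, [77, 126, 94]), (370, [78, 125, 96]), (372, [81, 127, 97]), (374, [75, 125, 96]), (376, [196, 171, 119]), (378, [207, 179, 123]), (380, [207, 177, 124]), (382, [207, 177, 124]), (384, [205, 176, 123])]
108 [0.6305 0.1015] [0.6304 0.1123]
116 [0.6296 0.0924] [0.6295 0.1027]
178 [0.6245 0.0314] [0.624  0.0379]
186 [0.624  0.0244] [0.6235 0.0305]
258 [ 0.621  -0.0331] [ 0.6203 -0.0305]
270 [ 0.6207 -0.0421] [ 0.62 -0.04]
364 [ 0.6202 -0.111 ] [ 0.6194 -0.1133]
376 [ 0.6203 -0.1201] [ 0.6196 -0.1229]
```

Lane centre comes out at y ≈ -0.0763, matching. I'll lower, release, retreat and then look again.

Emit:
{"name": "move_arm", "arguments": {"commands": "1 1.3 15 0 0 0.2 -1; 1 1.3 30 0 0 0.2 -1; 1 1.3 42 0 0 0.2 -1; 1 1.3 48 0 0 0.2 -1; 1 1.3 51 0 0 0.2 -1"}}

```text
t: 26.28
tcp_pos: [0.5664, -0.0772, 0.0481]
tool_rot: [1.0, -0.006, -0.0, 0.001]
force: [0.1, -0.7, -2.6]
finger_gap: 0.194
gripper_force: 61.7
```

Emit:
{"name": "move_arm", "arguments": {"commands": "0 0 0 0 0 0 -1; 0 0 0 0 0 0 0; 0 0 0 0 0 0 0; 0 0 0 0 0 0 0; 0 0 0 0 0 0 0"}}

```text
t: 26.9
tcp_pos: [0.5668, -0.0772, 0.049]
tool_rot: [1.0, -0.006, 0.0, 0.001]
force: [-1.5, -0.9, 0.0]
finger_gap: 0.502
gripper_force: 0.0
```

Emit:
{"name": "move_arm", "arguments": {"commands": "0 0 -30 0 0 0 0; 0 0 -60 0 0 0 0; -40 0 -90 0 0 0 -1; -90 0 -110 0 0 0 -1; -140 0 -120 0 0 0 -1"}}

```text
t: 27.52
tcp_pos: [0.4258, -0.0753, 0.1698]
tool_rot: [1.0, -0.006, 0.001, 0.001]
force: [-0.4, -0.2, -0.3]
finger_gap: -0.0
gripper_force: 0.0
```

```bash
python3 tins.py; python3 plan.py ".47 -.0755 .1 -0.7 15" ".47 -.0755 .032 -0.7 15" ".50 -.0755 .032 -0.7 15"
```

```text
red [ 0.4909 -0.223   0.042 ] yaw -0.2 L 0.0863
red [ 0.4901 -0.3071  0.042 ] yaw 0.3 L 0.0863
green [0.5792 0.206  0.042 ] yaw 6.0 L 0.0860
green [0.5754 0.2951 0.042 ] yaw 0.7 L 0.0853
t 27.57 tcp [ 0.4168 -0.0723  0.1694] yaw -0.68 F [-4.9  1.8 -0.3] gap 0.00 gf 0.0
.47 -.0755 .1 -0.7 15 -> shift [53.9  2.7 68.8] turn [-9.000e-02  1.556e+01  1.000e-02]
.47 -.0755 .032 -0.7 15 -> shift [-17.6  -0.   65.7] turn [0. 0. 0.]
.50 -.0755 .032 -0.7 15 -> shift [29.  -0.4  7.8] turn [0. 0. 0.]
```

Emit:
{"name": "move_arm", "arguments": {"commands": "0 0 0 0 3 0 -1; 0 0 0 0 8 0 -1; 0 0 0 0 13 0 -1; 0 0 0 0 15 0 -1; 0 0 0 0 15 0 -1"}}

```text
t: 28.2
tcp_pos: [0.426, -0.0751, 0.1687]
tool_rot: [0.991, -0.007, 0.13, 0.001]
force: [-0.3, 0.1, 0.3]
finger_gap: 0.001
gripper_force: 0.0
```

```bash
python3 tins.py;python3 plan.py ".47 -.0755 .1 -0.7 15" ".47 -.0755 .024 -0.7 15" ".49 -.0755 .024 -0.7 15" ".57 -.0765 .024 -0.7 15"; python3 - <<'E'
from h import *
p=snapshot("wrist"); cv2.imwrite("pics/t1.png",p["image"][:,:,::-1])
E
```

```text
red [ 0.4915 -0.2233  0.042 ] yaw 0.0 L 0.0864
red [ 0.4908 -0.3071  0.042 ] yaw 0.5 L 0.0862
green [0.5794 0.2057 0.042 ] yaw 5.6 L 0.0864
green [0.5755 0.2946 0.042 ] yaw -0.1 L 0.0859
t 28.25 tcp [ 0.4267 -0.0754  0.1688] yaw -0.73 F [ 0.5 -0.5  0.1] gap -0.00 gf 0.0
.47 -.0755 .1 -0.7 15 -> shift [24.  -0.6 77.7] turn [ 0.11 -0.01 -0.03]
.47 -.0755 .024 -0.7 15 -> shift [-19.7  -0.   73.4] turn [0. 0. 0.]
.49 -.0755 .024 -0.7 15 -> shift [19.3 -0.2  5.2] turn [0. 0. 0.]
.57 -.0765 .024 -0.7 15 -> shift [77.3  0.  20.7] turn [0. 0. 0.]
```

View pics/t1.png

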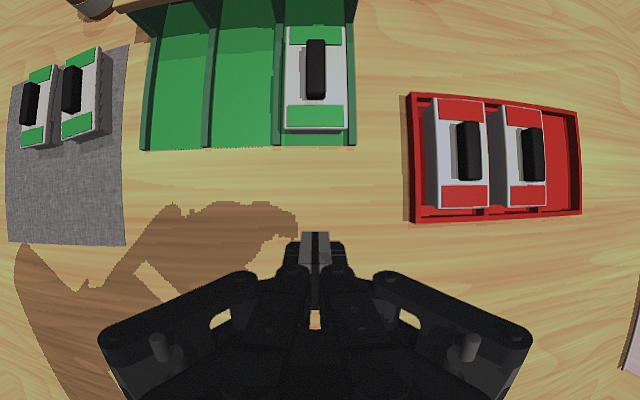

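The tin stands in lane 1, with its near end at row ~130 and columns 285–347. The other tins are unchanged. Now to get behind it and push.

Emit:
{"name": "move_arm", "arguments": {"commands": "5 0 16 0 0 0 -1; 10 0 32 0 0 0 -1; 16 0 50 0 0 0 -1; 22 0 68 0 0 0 -1; 24 -0.5 78 0 0 0 -1"}}

```text
t: 28.92
tcp_pos: [0.4712, -0.0755, 0.0989]
tool_rot: [0.991, -0.006, 0.131, 0.002]
force: [-0.3, 0.4, 0.2]
finger_gap: -0.005
gripper_force: 0.0
```

Emit:
{"name": "move_arm", "arguments": {"commands": "-4 0 15 0 0 0 -1; -9 0 35 0 0 0 -1; -15 0 55 0 0 0 -1; -18 0 68 0 0 0 -1; -20 0 73 0 0 0 -1"}}

```text
t: 29.55
tcp_pos: [0.4699, -0.0755, 0.0231]
tool_rot: [0.991, -0.006, 0.13, 0.001]
force: [-0.9, 0.2, 0.2]
finger_gap: 0.001
gripper_force: 0.0
```

Emit:
{"name": "move_arm", "arguments": {"commands": "7 0 2 0 0 0 -1; 14 0 4 0 0 0 -1; 20 0 5.4 0 0 0 -1; 24 0 6.4 0 0 0 -1; 26 0 7 0 0 0 -1"}}

```text
t: 30.18
tcp_pos: [0.4972, -0.0759, 0.024]
tool_rot: [0.991, -0.006, 0.131, 0.002]
force: [-0.1, 0.2, 0.0]
finger_gap: 0.005
gripper_force: 0.0
```

Emit:
{"name": "move_arm", "arguments": {"commands": "4 0 1.1 0 0 0 -1; 12 0 3.2 0 0 0 -1; 22 0 5.9 0 0 0 -1; 32 0 8.6 0 0 0 -1; 40 0 10.7 0 0 0 -1"}}

```text
t: 30.8
tcp_pos: [0.5363, -0.0753, 0.0236]
tool_rot: [0.992, -0.006, 0.129, 0.001]
force: [-3.5, 1.0, 2.3]
finger_gap: 0.001
gripper_force: 1.8
```

```bash
python3 plan.py ".573 -.0765 .024 -0.7 15"
```

```text
t 30.80 tcp [ 0.5363 -0.0753  0.0236] yaw -0.69 F [-3.5  1.   2.3] gap 0.00 gf 1.8
.573 -.0765 .024 -0.7 15 -> shift [35.6  0.8  9. ] turn [-0.02  0.18  0.01]
```

Emit:
{"name": "move_arm", "arguments": {"commands": "8 0.2 2.1 0 0 0 -1; 16 0.4 4.3 0 0 0 -1; 24 0.6 6.4 0 0 0 -1; 30 0.6 8 0 0 0 -1; 34 0.6 9.1 0 0 0 -1"}}

```text
t: 31.42
tcp_pos: [0.5734, -0.0774, 0.0237]
tool_rot: [0.991, -0.006, 0.131, 0.002]
force: [-0.3, 0.3, -0.6]
finger_gap: -0.002
gripper_force: 0.7
```

Emit:
{"name": "move_arm", "arguments": {"commands": "1 0 0.3 0 0 0 -1; 2 0 0.5 0 0 0 -1; 3 0 0.8 0 0 0 -1; 4 0 1.1 0 0 0 -1; 4.5 0 1.2 0 0 0 -1"}}

```text
t: 32.05
tcp_pos: [0.5778, -0.0775, 0.0239]
tool_rot: [0.991, -0.006, 0.131, 0.002]
force: [-0.3, 0.5, -1.8]
finger_gap: 0.001
gripper_force: 0.6
```

Emit:
{"name": "move_arm", "arguments": {"commands": "1 0 0.3 0 0 0 -1; 2 0 0.5 0 0 0 -1; 3 0 0.8 0 0 0 -1; 4 0 1.1 0 0 0 -1; 4 0 1.1 0 0 0 -1"}}

```text
t: 32.67
tcp_pos: [0.5822, -0.0776, 0.024]
tool_rot: [0.991, -0.006, 0.131, 0.002]
force: [-1.1, 0.3, -0.8]
finger_gap: -0.001
gripper_force: 0.4
```

Emit:
{"name": "move_arm", "arguments": {"commands": "1 0 0.3 0 0 0 -1; 2 0 0.5 0 0 0 -1; 3 0 0.8 0 0 0 -1; 4 0 1.1 0 0 0 -1; 5 0 1.3 0 0 0 -1"}}

```text
t: 33.3
tcp_pos: [0.5871, -0.0776, 0.024]
tool_rot: [0.991, -0.006, 0.131, 0.002]
force: [-1.9, -0.1, -0.3]
finger_gap: 0.001
gripper_force: 0.9
```

Emit:
{"name": "move_arm", "arguments": {"commands": "1 0 0.3 0 0 0 -1; 2 0 0.5 0 0 0 -1; 3 0 0.8 0 0 0 -1; 4 0 1.1 0 0 0 -1; 5 0 1.3 0 0 0 -1"}}

```text
t: 33.92
tcp_pos: [0.5923, -0.0777, 0.024]
tool_rot: [0.991, -0.006, 0.131, 0.002]
force: [-1.7, -0.1, -0.6]
finger_gap: 0.005
gripper_force: 0.8
```

Emit:
{"name": "move_arm", "arguments": {"commands": "1 0 0.3 0 0 0 -1; 2 0 0.5 0 0 0 -1; 3 0 0.8 0 0 0 -1; 4 0 1.1 0 0 0 -1; 5 0 1.3 0 0 0 -1"}}

```text
t: 34.55
tcp_pos: [0.5974, -0.0777, 0.024]
tool_rot: [0.991, -0.006, 0.131, 0.002]
force: [-1.8, 0.0, -0.4]
finger_gap: 0.0
gripper_force: 0.7
```

Emit:
{"name": "move_arm", "arguments": {"commands": "1 0 0.3 0 0 0 -1; 2 0 0.5 0 0 0 -1; 3 0 0.8 0 0 0 -1; 4 0 1.1 0 0 0 -1; 5 0 1.3 0 0 0 -1"}}

```text
t: 35.17
tcp_pos: [0.5999, -0.0775, 0.0238]
tool_rot: [0.992, -0.006, 0.128, 0.001]
force: [-11.4, -5.2, 7.2]
finger_gap: 0.002
gripper_force: 5.3
```

Emit:
{"name": "move_arm", "arguments": {"commands": "0.5 0 0.1 0 0 0 -1; 1 0 0.3 0 0 0 -1; 1.5 0 0.4 0 0 0 -1; 2 0 0.5 0 0 0 -1; 2 0 0.5 0 0 0 -1"}}

```text
t: 35.8
tcp_pos: [0.5999, -0.0775, 0.0238]
tool_rot: [0.992, -0.006, 0.127, 0.001]
force: [-14.5, -6.3, 9.1]
finger_gap: 0.0
gripper_force: 7.0
```

Emit:
{"name": "move_arm", "arguments": {"commands": "-5 0 -1.3 0 0 0 -1; -15 0 -4 0 0 0 -1; -35 0 -25 0 0 0 -1; -60 0 -70 0 0 0 -1; -85 0 -120 0 0 0 -1"}}

```text
t: 36.42
tcp_pos: [0.491, -0.0763, 0.1186]
tool_rot: [0.991, -0.006, 0.131, 0.002]
force: [-0.4, -0.3, 1.6]
finger_gap: 0.002
gripper_force: 0.0
```

Emit:
{"name": "move_arm", "arguments": {"commands": "-20 -20 -20 0 -4 0 -1; -40 -50 -40 0 -8 0 0; -50 -90 -50 0 -12 0 0; -55 -130 -55 0 -15 0 0; -55 -160 -55 0 -15 0 0"}}

```text
t: 37.05
tcp_pos: [0.4274, 0.0864, 0.1573]
tool_rot: [1.0, -0.006, 0.002, 0.001]
force: [0.5, -0.7, 0.7]
finger_gap: 0.495
gripper_force: 0.0
```

```bash
python3 tins.py;python3 plan.py ".50 .2 .25 7"; python3 - <<'E'
from h import *
p=snapshot("wrist"); cv2.imwrite("pics/s1.png",p["image"][:,:,::-1])
E
```

```text
red [ 0.4911 -0.2267  0.042 ] yaw -1.2 L 0.0869
red [ 0.4902 -0.3176  0.042 ] yaw 3.3 L 0.0863
green [0.5748 0.2954 0.042 ] yaw 1.7 L 0.0846
t 37.10 tcp [0.4266 0.0887 0.1571] yaw -0.60 F [-0.7  1.4 -0.2] gap 0.49 gf 0.0
.50 .2 .25 7 -> shift [  72.5 -112.1  -92.6] turn [-0.02 -0.18 -7.6 ]
```

View pics/s1.png

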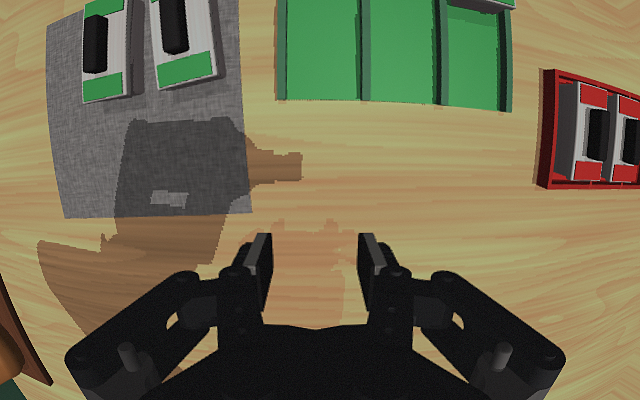

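Lane 1's tin shows only its near end at (480,0); it stopped dead at x = 0.600 with force rising, so it is at its stop. Next is the green tin at (0.5785, 0.2075).

Emit:
{"name": "move_arm", "arguments": {"commands": "18 -20 -10 0 0 -2 0; 40 -50 -25 0 0 -4 0; 65 -80 -40 0 0 -6 0; 90 -105 -50 0 0 -7.6 0; 105 -112 -55 0 0 -7.6 0"}}

```text
t: 37.78
tcp_pos: [0.5345, 0.1963, 0.2122]
tool_rot: [0.998, 0.061, 0.002, 0.0]
force: [-0.6, -0.2, -0.2]
finger_gap: 0.497
gripper_force: 0.0
```

Emit:
{"name": "move_arm", "arguments": {"commands": "0 0 0 0 0 0 0; 0 0 0 0 0 0 0; 0 0 0 0 0 0 0; 0 0 0 0 0 0 0; 0 0 0 0 0 0 0"}}

```text
t: 38.4
tcp_pos: [0.5323, 0.1952, 0.2114]
tool_rot: [0.998, 0.06, -0.0, 0.001]
force: [0.6, 0.2, -0.1]
finger_gap: 0.499
gripper_force: 0.0
```

```bash
python3 tins.py;python3 plan.py ".5785 .2075 .11 7.3" ".5785 .2075 .046 7.3"
```

```text
green [0.575  0.2954 0.042 ] yaw 1.1 L 0.0848
green [0.5785 0.2078 0.042 ] yaw 7.4 L 0.0848
t 38.45 tcp [0.5324 0.1953 0.2114] yaw 6.86 F [-0.4 -0.6 -0.3] gap 0.50 gf 0.0
.5785 .2075 .11 7.3 -> shift [ 47.2  -6.8 101.4] turn [ 0.1  -0.   -0.44]
.5785 .2075 .046 7.3 -> shift [ 0. -0. 64.] turn [0. 0. 0.]
```

Emit:
{"name": "move_arm", "arguments": {"commands": "14 -2 30 0 0 -0.4 0; 28 -5 60 0 0 -0.4 0; 40 -7 85 0 0 -0.4 0; 47 -7 100 0 0 -0.4 0; 47 -7 101 0 0 -0.4 0"}}

```text
t: 39.08
tcp_pos: [0.5781, 0.2077, 0.1094]
tool_rot: [0.998, 0.063, -0.001, 0.001]
force: [0.5, 0.8, -0.3]
finger_gap: 0.499
gripper_force: 0.0
```

Emit:
{"name": "move_arm", "arguments": {"commands": "0 0 20 0 0 0 0; 0 0 40 0 0 0 0; 0 0 55 0 0 0 0; 0 0 62 0 0 0 0; 0 0 64 0 0 0 0"}}

```text
t: 39.7
tcp_pos: [0.5785, 0.2077, 0.0465]
tool_rot: [0.998, 0.063, 0.0, 0.001]
force: [0.1, -0.1, 1.0]
finger_gap: 0.497
gripper_force: 0.0
```

Emit:
{"name": "move_arm", "arguments": {"commands": "0 0 0 0 0 0 0; 0 0 0 0 0 0 -1; 0 0 0 0 0 0 -1; 0 0 0 0 0 0 -1; 0 0 0 0 0 0 -1"}}

```text
t: 40.33
tcp_pos: [0.5788, 0.2077, 0.047]
tool_rot: [0.998, 0.063, 0.001, 0.001]
force: [0.1, -1.6, 5.2]
finger_gap: 0.196
gripper_force: 60.8
```

Emit:
{"name": "move_arm", "arguments": {"commands": "0 0 -15 0 0 0 -1; 0 0 -40 0 0 0 -1; 0 0 -70 0 0 0 -1; 0 0 -95 0 0 0 -1; 0 0 -105 0 0 0 -1"}}

```text
t: 40.95
tcp_pos: [0.5789, 0.2082, 0.1531]
tool_rot: [0.998, 0.063, 0.001, 0.001]
force: [-0.1, -0.1, -1.9]
finger_gap: 0.193
gripper_force: 59.9
```

```bash
python3 plan.py ".545 .09 .151 -0.7" ".56 .0017 .12 -0.7" ".567 .0017 .048 -0.7"
```

```text
t 40.95 tcp [0.5789 0.2082 0.1531] yaw 7.28 F [-0.1 -0.1 -1.9] gap 0.19 gf 59.9
.545 .09 .151 -0.7 -> shift [-48.6 113.    2.1] turn [ 0.07 -0.15  7.97]
.56 .0017 .12 -0.7 -> shift [16.1 88.1 31. ] turn [0. 0. 0.]
.567 .0017 .048 -0.7 -> shift [ 7.  -0.1 72. ] turn [0. 0. 0.]
```

Emit:
{"name": "move_arm", "arguments": {"commands": "-10 15 0 0 0 1 -1; -22 40 0 0 0 3 -1; -34 70 0 0 0 5 -1; -44 98 0 0 0 7 -1; -49 113 2 0 0 8 -1"}}

```text
t: 41.58
tcp_pos: [0.5421, 0.0877, 0.1484]
tool_rot: [1.0, -0.008, -0.002, 0.001]
force: [-0.0, 0.4, -2.3]
finger_gap: 0.192
gripper_force: 59.9
```

Emit:
{"name": "move_arm", "arguments": {"commands": "4 25 5 0 0 0 -1; 8 50 14 0 0 0 -1; 13 75 24 0 0 0 -1; 16 88 31 0 0 0 -1; 16 88 31 0 0 0 -1"}}

```text
t: 42.2
tcp_pos: [0.5584, 0.0009, 0.1178]
tool_rot: [1.0, -0.007, -0.001, 0.001]
force: [0.3, -0.1, -2.3]
finger_gap: 0.194
gripper_force: 59.8
```

```bash
python3 plan.py ".567 .0017 .048 -0.7"; python3 - <<'E'
from h import *
p=snapshot("wrist"); g=p["image"]; cv2.imwrite("pics/l2.png",g[:,:,::-1])
import pickle; pickle.dump(p,open("l2.pkl","wb"))
E
```

```text
t 42.20 tcp [0.5584 0.0009 0.1178] yaw -0.83 F [ 0.3 -0.1 -2.3] gap 0.19 gf 59.8
.567 .0017 .048 -0.7 -> shift [ 8.7 -1.  69.8] turn [ 0.06  0.09 -0.13]
```

View pics/l2.png

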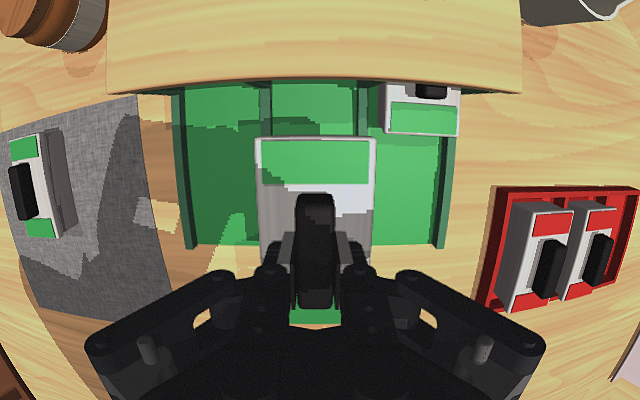

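The tin (columns 256–376) is centred over lane 2, whose walls are at columns 260–272 and 357–369. Lane 1's tin sits partly under the shelf. I'll lower, release, retreat and tilt.

Emit:
{"name": "move_arm", "arguments": {"commands": "3 -0.5 18 0 0 0 -1; 6 -1 36 0 0 0 -1; 8 -1 54 0 0 0 -1; 9 -1 64 0 0 0 -1; 9 -1 69 0 0 0 -1"}}

```text
t: 42.88
tcp_pos: [0.5676, 0.0023, 0.0486]
tool_rot: [1.0, -0.006, -0.001, 0.001]
force: [-0.6, -0.3, -1.9]
finger_gap: 0.198
gripper_force: 59.8
```

Emit:
{"name": "move_arm", "arguments": {"commands": "0 0 0 0 0 0 -1; 0 0 0 0 0 0 0; 0 0 0 0 0 0 0; 0 0 0 0 0 0 0; 0 0 0 0 0 0 0"}}

```text
t: 43.5
tcp_pos: [0.5682, 0.0021, 0.0501]
tool_rot: [1.0, -0.006, 0.001, 0.001]
force: [-0.2, -0.4, 1.1]
finger_gap: 0.502
gripper_force: 0.0
```

Emit:
{"name": "move_arm", "arguments": {"commands": "0 0 -30 0 0 0 0; 0 0 -60 0 0 0 0; -40 0 -75 0 0 0 -1; -85 0 -80 0 0 0 -1; -120 0 -80 0 0 0 -1"}}

```text
t: 44.12
tcp_pos: [0.4463, 0.004, 0.1304]
tool_rot: [1.0, -0.006, 0.0, 0.001]
force: [0.0, -0.2, -0.1]
finger_gap: -0.003
gripper_force: 0.0
```

Emit:
{"name": "move_arm", "arguments": {"commands": "0 0 0 0 4 0 -1; 0 0 0 0 8 0 -1; 0 0 0 0 12 0 -1; 0 0 0 0 15 0 -1; 0 0 0 0 15 0 -1"}}

```text
t: 44.75
tcp_pos: [0.4468, 0.004, 0.1296]
tool_rot: [0.992, -0.007, 0.13, 0.001]
force: [0.7, 0.2, 0.9]
finger_gap: -0.001
gripper_force: 0.0
```

```bash
python3 tins.py;python3 plan.py ".47 .0025 .09 -0.7 15" ".47 .0025 .024 -0.7 15" ".497 .0025 .024 -0.7 15"
```

```text
red [ 0.4912 -0.2247  0.042 ] yaw -0.4 L 0.0864
green [0.5755 0.2944 0.042 ] yaw -0.0 L 0.0860
t 44.80 tcp [0.4478 0.0038 0.1298] yaw -0.73 F [ 0.6 -0.2  0.6] gap 0.00 gf 0.0
.47 .0025 .09 -0.7 15 -> shift [11.1  0.9 44.2] turn [ 0.1   0.02 -0.03]
.47 .0025 .024 -0.7 15 -> shift [-17.1  -0.   63.8] turn [0. 0. 0.]
.497 .0025 .024 -0.7 15 -> shift [26.1 -0.3  7. ] turn [0. 0. 0.]
```

Emit:
{"name": "move_arm", "arguments": {"commands": "2 0 8 0 0 0 -1; 4 0.4 18 0 0 0 -1; 7 0.7 28 0 0 0 -1; 10 1 38 0 0 0 -1; 11 1 44 0 0 0 -1"}}

```text
t: 45.42
tcp_pos: [0.4704, 0.0024, 0.0892]
tool_rot: [0.991, -0.006, 0.13, 0.002]
force: [0.6, 0.4, -0.1]
finger_gap: -0.001
gripper_force: 0.0
```

Emit:
{"name": "move_arm", "arguments": {"commands": "-4 0 14 0 0 0 -1; -8 0 30 0 0 0 -1; -13 0 48 0 0 0 -1; -16 0 60 0 0 0 -1; -17 0 64 0 0 0 -1"}}

```text
t: 46.05
tcp_pos: [0.4704, 0.0027, 0.0255]
tool_rot: [0.991, -0.006, 0.131, 0.001]
force: [-0.5, -0.4, 0.6]
finger_gap: 0.001
gripper_force: 0.0
```

Emit:
{"name": "move_arm", "arguments": {"commands": "7 0 2 0 0 0 -1; 14 0 4 0 0 0 -1; 20 0 5.4 0 0 0 -1; 24 0 6.4 0 0 0 -1; 26 0 7 0 0 0 -1"}}

```text
t: 46.68
tcp_pos: [0.4977, 0.0024, 0.026]
tool_rot: [0.991, -0.006, 0.131, 0.001]
force: [-0.3, 0.2, 0.2]
finger_gap: -0.003
gripper_force: 0.0
```

Emit:
{"name": "move_arm", "arguments": {"commands": "4 0 1.1 0 0 0 -1; 12 0 3.2 0 0 0 -1; 22 0 5.9 0 0 0 -1; 32 0 8.6 0 0 0 -1; 40 0 10.7 0 0 0 -1"}}

```text
t: 47.3
tcp_pos: [0.5373, 0.0026, 0.0258]
tool_rot: [0.992, -0.006, 0.13, 0.0]
force: [-2.0, -1.3, 0.2]
finger_gap: 0.004
gripper_force: 1.0
```

Emit:
{"name": "move_arm", "arguments": {"commands": "8 0 2.1 0 0 0 -1; 16 0 4.3 0 0 0 -1; 24 0 6.4 0 0 0 -1; 30 0 8 0 0 0 -1; 34 0 9.1 0 0 0 -1"}}

```text
t: 47.92
tcp_pos: [0.5745, 0.0015, 0.0264]
tool_rot: [0.991, -0.006, 0.131, 0.001]
force: [-1.9, 0.1, -0.9]
finger_gap: 0.001
gripper_force: 0.7
```

Emit:
{"name": "move_arm", "arguments": {"commands": "1 0 0.3 0 0 0 -1; 2 0 0.5 0 0 0 -1; 3 0 0.8 0 0 0 -1; 4 0 1.1 0 0 0 -1; 5 0 1.3 0 0 0 -1"}}

```text
t: 48.55
tcp_pos: [0.5793, 0.0014, 0.0265]
tool_rot: [0.991, -0.006, 0.131, 0.001]
force: [-1.8, -0.2, -0.4]
finger_gap: -0.0
gripper_force: 0.5
```

Emit:
{"name": "move_arm", "arguments": {"commands": "1 0 0.3 0 0 0 -1; 2 0 0.5 0 0 0 -1; 3 0 0.8 0 0 0 -1; 4 0 1.1 0 0 0 -1; 5 0 1.3 0 0 0 -1"}}

```text
t: 49.18
tcp_pos: [0.5844, 0.0014, 0.0265]
tool_rot: [0.991, -0.006, 0.131, 0.001]
force: [-0.4, 0.5, -0.9]
finger_gap: -0.002
gripper_force: 0.5
```

Emit:
{"name": "move_arm", "arguments": {"commands": "1 0 0.3 0 0 0 -1; 2 0 0.5 0 0 0 -1; 3 0 0.8 0 0 0 -1; 4 0 1.1 0 0 0 -1; 5 0 1.3 0 0 0 -1"}}

```text
t: 49.8
tcp_pos: [0.5896, 0.0013, 0.0265]
tool_rot: [0.991, -0.006, 0.131, 0.001]
force: [-1.1, -0.3, -1.0]
finger_gap: -0.006
gripper_force: 0.5
```

Emit:
{"name": "move_arm", "arguments": {"commands": "1 0 0.3 0 0 0 -1; 2 0 0.5 0 0 0 -1; 3 0 0.8 0 0 0 -1; 4 0 1.1 0 0 0 -1; 5 0 1.3 0 0 0 -1"}}

```text
t: 50.42
tcp_pos: [0.5948, 0.0013, 0.0266]
tool_rot: [0.991, -0.006, 0.131, 0.001]
force: [-1.4, 0.1, -0.4]
finger_gap: 0.002
gripper_force: 0.5
```

Emit:
{"name": "move_arm", "arguments": {"commands": "1 0 0.3 0 0 0 -1; 2 0 0.5 0 0 0 -1; 3 0 0.8 0 0 0 -1; 4 0 1.1 0 0 0 -1; 5 0 1.3 0 0 0 -1"}}

```text
t: 51.05
tcp_pos: [0.5999, 0.0012, 0.0266]
tool_rot: [0.991, -0.006, 0.131, 0.001]
force: [-1.6, -0.3, -0.4]
finger_gap: -0.001
gripper_force: 0.5
```

Emit:
{"name": "move_arm", "arguments": {"commands": "1 0 0.3 0 0 0 -1; 2 0 0.5 0 0 0 -1; 3 0 0.8 0 0 0 -1; 4 0 1.1 0 0 0 -1; 5 0 1.3 0 0 0 -1"}}

```text
t: 51.68
tcp_pos: [0.6035, 0.0013, 0.0263]
tool_rot: [0.992, -0.006, 0.13, 0.001]
force: [-6.1, -2.4, 2.1]
finger_gap: -0.0
gripper_force: 3.0
```

Emit:
{"name": "move_arm", "arguments": {"commands": "0.5 0 0.1 0 0 0 -1; 1 0 0.3 0 0 0 -1; 1.5 0 0.4 0 0 0 -1; 2 0 0.5 0 0 0 -1; 2.5 0 0.7 0 0 0 -1"}}

```text
t: 52.3
tcp_pos: [0.6036, 0.0014, 0.0262]
tool_rot: [0.992, -0.006, 0.128, 0.0]
force: [-10.5, -3.7, 8.1]
finger_gap: 0.0
gripper_force: 5.6
```

Emit:
{"name": "move_arm", "arguments": {"commands": "0 0 0 0 0 0 -1; -5 0 -1.3 0 0 0 -1; -25 0 -10 0 0 0 -1; -50 0 -45 0 0 0 -1; -75 0 -95 0 0 0 -1"}}

```text
t: 52.92
tcp_pos: [0.5111, 0.0019, 0.0992]
tool_rot: [0.991, -0.006, 0.132, 0.001]
force: [0.8, -0.3, 0.4]
finger_gap: -0.001
gripper_force: 0.0
```

Emit:
{"name": "move_arm", "arguments": {"commands": "-5 -20 -30 0 -4 0 -1; -5 -60 -55 0 -8 0 0; -5 -110 -70 0 -12 0 0; -5 -165 -80 0 -15 0 0; 0 -215 -80 0 -15 0 0"}}

```text
t: 53.55
tcp_pos: [0.495, 0.2202, 0.1778]
tool_rot: [1.0, -0.006, 0.004, -0.001]
force: [1.4, -0.3, 0.6]
finger_gap: 0.501
gripper_force: 0.0
```

Emit:
{"name": "move_arm", "arguments": {"commands": "15 -25 0 0 0 -1 0; 30 -40 0 0 0 -2 0; 30 -40 0 0 0 -2 0; 30 -40 0 0 0 -2 0; 30 -40 0 0 0 -2 0"}}

```text
t: 54.18
tcp_pos: [0.5223, 0.2564, 0.1761]
tool_rot: [1.0, 0.011, 0.001, 0.0]
force: [0.2, -0.2, -0.3]
finger_gap: 0.499
gripper_force: 0.0
```

```bash
python3 tins.py;python3 plan.py ".575 .2955 .12 1.4" ".575 .2955 .046 1.4"
```

```text
green [0.5748 0.2957 0.042 ] yaw 0.6 L 0.0850
t 54.23 tcp [0.5224 0.2564 0.1761] yaw 1.24 F [-0.6  0.6  0.4] gap 0.50 gf 0.0
.575 .2955 .12 1.4 -> shift [ 53.4 -37.9  56.2] turn [ 0.02 -0.07 -0.16]
.575 .2955 .046 1.4 -> shift [ 0. -0. 74.] turn [0. 0. 0.]
```

Emit:
{"name": "move_arm", "arguments": {"commands": "14 -10 14 0 0 0 0; 28 -20 28 0 0 0 0; 42 -30 42 0 0 0 0; 53 -38 54 0 0 0 0; 53 -38 56 0 0 0 0"}}

```text
t: 54.85
tcp_pos: [0.5751, 0.2962, 0.1192]
tool_rot: [1.0, 0.011, 0.0, 0.0]
force: [-0.9, -0.5, -0.4]
finger_gap: 0.502
gripper_force: 0.0
```

Emit:
{"name": "move_arm", "arguments": {"commands": "0 0 20 0 0 0 0; 0 0 45 0 0 0 0; 0 0 63 0 0 0 0; 0 0 72 0 0 0 0; 0 0 74 0 0 0 0"}}

```text
t: 55.48
tcp_pos: [0.575, 0.2962, 0.0459]
tool_rot: [1.0, 0.011, 0.001, 0.0]
force: [-0.3, -0.3, 0.5]
finger_gap: 0.504
gripper_force: 0.0
```

Emit:
{"name": "move_arm", "arguments": {"commands": "0 0 0 0 0 0 0; 0 0 0 0 0 0 -1; 0 0 0 0 0 0 -1; 0 0 0 0 0 0 -1; 0 0 0 0 0 0 -1"}}

```text
t: 56.1
tcp_pos: [0.5757, 0.2963, 0.047]
tool_rot: [1.0, 0.011, 0.001, 0.0]
force: [0.5, -1.9, 5.3]
finger_gap: 0.193
gripper_force: 61.7
```

Emit:
{"name": "move_arm", "arguments": {"commands": "0 0 -15 0 0 0 -1; 0 0 -40 0 0 0 -1; 0 0 -70 0 0 0 -1; 0 0 -95 0 0 0 -1; 0 0 -105 0 0 0 -1"}}

```text
t: 56.72
tcp_pos: [0.5754, 0.2968, 0.1528]
tool_rot: [1.0, 0.011, 0.002, -0.0]
force: [0.6, -0.6, -3.4]
finger_gap: 0.194
gripper_force: 60.7
```

```bash
python3 plan.py ".545 .17 .151 -0.7" ".56 .0797 .12 -0.7" ".568 .0797 .048 -0.7"
```

```text
t 56.73 tcp [0.5754 0.2968 0.1528] yaw 1.29 F [ 0.6 -0.6 -3.4] gap 0.19 gf 60.7
.545 .17 .151 -0.7 -> shift [-33.2 126.1   1.6] turn [-0.04 -0.21  1.99]
.56 .0797 .12 -0.7 -> shift [16.1 90.1 31. ] turn [0. 0. 0.]
.568 .0797 .048 -0.7 -> shift [ 8.  -0.1 72. ] turn [0. 0. 0.]
```

Emit:
{"name": "move_arm", "arguments": {"commands": "-6 15 0 0 0 0.5 -1; -14 45 0 0 0 1 -1; -22 78 0 0 0 1.5 -1; -30 108 0 0 0 2 -1; -33 126 2 0 0 2 -1"}}

```text
t: 57.35
tcp_pos: [0.5428, 0.1676, 0.1478]
tool_rot: [1.0, -0.007, -0.001, 0.0]
force: [-0.1, 0.5, -2.8]
finger_gap: 0.194
gripper_force: 60.6
```

Emit:
{"name": "move_arm", "arguments": {"commands": "4 25 5 0 0 0 -1; 8 50 14 0 0 0 -1; 13 75 24 0 0 0 -1; 16 90 31 0 0 0 -1; 16 90 31 0 0 0 -1"}}

```text
t: 57.98
tcp_pos: [0.5594, 0.0786, 0.1172]
tool_rot: [1.0, -0.007, -0.0, -0.0]
force: [0.7, -0.3, -3.1]
finger_gap: 0.194
gripper_force: 60.6
```

```bash
python3 plan.py ".568 .0797 .048 -0.7"; python3 - <<'E'
from h import *
p=snapshot("wrist"); g=p["image"]; cv2.imwrite("pics/l3.png",g[:,:,::-1])
# lane 3 walls (14 high) at row 112
r=g[112].astype(int); e=[c for c in range(240,400) if abs(r[c]-r[c-1]).sum()>45]
print([(c,round(float(onz(p,c,112,.014,True)[1]),4)) for c in e])
E
```

```text
t 57.98 tcp [0.5594 0.0786 0.1172] yaw -0.82 F [ 0.7 -0.3 -3.1] gap 0.19 gf 60.6
.568 .0797 .048 -0.7 -> shift [ 8.6 -1.2 69.2] turn [-0.01  0.01 -0.12]
[(259, 0.1225), (260, 0.1217), (270, 0.1136), (272, 0.112), (273, 0.1113), (352, 0.049), (353, 0.0482), (356, 0.0458), (357, 0.045), (358, 0.0442), (359, 0.0434), (364, 0.0394), (381, 0.0256), (382, 0.0248), (383, 0.024), (384, 0.0232), (386, 0.0215), (387, 0.0207), (388, 0.0199), (389, 0.0191)]
```

View pics/l3.png

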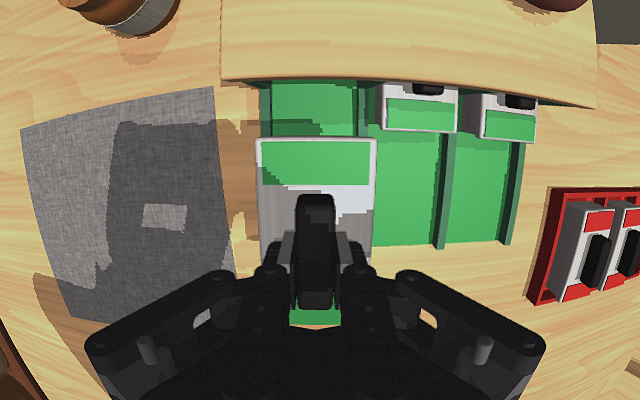

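The tin (256–376) is over lane 3, whose centre measures about y = 0.079. The lane 1 and 2 tins are under the shelf. I'll lower it with the same sequence.

Emit:
{"name": "move_arm", "arguments": {"commands": "3 -0.5 18 0 0 0 -1; 6 -1 36 0 0 0 -1; 8 -1 54 0 0 0 -1; 8.5 -1 64 0 0 0 -1; 8.5 -1 69 0 0 0 -1"}}

```text
t: 58.65
tcp_pos: [0.568, 0.0805, 0.0481]
tool_rot: [1.0, -0.006, 0.0, 0.0]
force: [0.5, -0.1, -3.2]
finger_gap: 0.197
gripper_force: 60.6
```

Emit:
{"name": "move_arm", "arguments": {"commands": "0 0 0 0 0 0 -1; 0 0 0 0 0 0 0; 0 0 0 0 0 0 0; 0 0 0 0 0 0 0; 0 0 0 0 0 0 0"}}

```text
t: 59.28
tcp_pos: [0.5686, 0.0803, 0.0496]
tool_rot: [1.0, -0.006, 0.001, 0.0]
force: [-0.6, -0.1, -0.1]
finger_gap: 0.5
gripper_force: 0.0
```

Emit:
{"name": "move_arm", "arguments": {"commands": "0 0 -30 0 0 0 0; 0 0 -60 0 0 0 0; -40 0 -75 0 0 0 -1; -85 0 -80 0 0 0 -1; -120 0 -80 0 0 0 -1"}}

```text
t: 59.9
tcp_pos: [0.4465, 0.0819, 0.1296]
tool_rot: [1.0, -0.006, 0.001, 0.0]
force: [-0.8, -0.5, 0.0]
finger_gap: 0.003
gripper_force: 0.0
```

Emit:
{"name": "move_arm", "arguments": {"commands": "0 0 0 0 4 0 -1; 0 0 0 0 8 0 -1; 0 0 0 0 12 0 -1; 0 0 0 0 15 0 -1; 0 0 0 0 15 0 -1"}}

```text
t: 60.52
tcp_pos: [0.447, 0.082, 0.1289]
tool_rot: [0.991, -0.006, 0.13, 0.001]
force: [-0.2, -0.4, 0.5]
finger_gap: -0.001
gripper_force: 0.0
```

```bash
python3 plan.py ".47 .0803 .09 -0.7 15" ".47 .0803 .024 -0.7 15" ".497 .0803 .024 -0.7 15"
```

```text
t 60.52 tcp [0.447  0.082  0.1289] yaw -0.71 F [-0.2 -0.4  0.5] gap -0.00 gf 0.0
.47 .0803 .09 -0.7 15 -> shift [12.2  1.4 43.5] turn [ 0.01  0.02 -0.01]
.47 .0803 .024 -0.7 15 -> shift [-17.1  -0.   63.8] turn [0. 0. 0.]
.497 .0803 .024 -0.7 15 -> shift [26.1 -0.3  7. ] turn [0. 0. 0.]
```

Emit:
{"name": "move_arm", "arguments": {"commands": "2 0 8 0 0 0 -1; 4 0.4 18 0 0 0 -1; 7 0.7 28 0 0 0 -1; 10 1 38 0 0 0 -1; 12 1.3 44 0 0 0 -1"}}

```text
t: 61.15
tcp_pos: [0.4717, 0.0802, 0.0887]
tool_rot: [0.991, -0.006, 0.131, 0.001]
force: [0.4, -0.9, 0.7]
finger_gap: -0.001
gripper_force: 0.0
```

Emit:
{"name": "move_arm", "arguments": {"commands": "-4 0 14 0 0 0 -1; -8 0 30 0 0 0 -1; -13 0 48 0 0 0 -1; -16 0 60 0 0 0 -1; -17 0 64 0 0 0 -1"}}

```text
t: 61.78
tcp_pos: [0.4714, 0.0801, 0.0223]
tool_rot: [0.991, -0.006, 0.131, 0.001]
force: [0.7, -0.1, 0.3]
finger_gap: -0.002
gripper_force: 0.0
```

Emit:
{"name": "move_arm", "arguments": {"commands": "7 0 2 0 0 0 -1; 14 0 4 0 0 0 -1; 20 0 5.4 0 0 0 -1; 24 0 6.4 0 0 0 -1; 26 0 7 0 0 0 -1"}}

```text
t: 62.4
tcp_pos: [0.4987, 0.0799, 0.0233]
tool_rot: [0.991, -0.006, 0.131, 0.001]
force: [0.3, -0.0, 0.1]
finger_gap: -0.004
gripper_force: 0.0
```

Emit:
{"name": "move_arm", "arguments": {"commands": "4 0 1.1 0 0 0 -1; 12 0 3.2 0 0 0 -1; 22 0 5.9 0 0 0 -1; 32 0 8.6 0 0 0 -1; 40 0 10.7 0 0 0 -1"}}

```text
t: 63.02
tcp_pos: [0.5411, 0.0793, 0.0235]
tool_rot: [0.991, -0.006, 0.132, 0.001]
force: [-1.5, 0.3, -0.2]
finger_gap: -0.001
gripper_force: 0.7
```

Emit:
{"name": "move_arm", "arguments": {"commands": "8 0 2.1 0 0 0 -1; 16 0 4.3 0 0 0 -1; 24 0 6.4 0 0 0 -1; 30 0 8 0 0 0 -1; 34 0 9.1 0 0 0 -1"}}

```text
t: 63.65
tcp_pos: [0.5755, 0.0789, 0.0236]
tool_rot: [0.991, -0.006, 0.131, 0.001]
force: [-2.2, 1.0, 0.2]
finger_gap: 0.0
gripper_force: 1.1
```

Emit:
{"name": "move_arm", "arguments": {"commands": "1 0 0.3 0 0 0 -1; 2 0 0.5 0 0 0 -1; 3 0 0.8 0 0 0 -1; 4 0 1.1 0 0 0 -1; 5 0 1.3 0 0 0 -1"}}

```text
t: 64.28
tcp_pos: [0.5805, 0.0789, 0.0237]
tool_rot: [0.991, -0.006, 0.132, 0.001]
force: [-0.6, 0.4, -1.6]
finger_gap: -0.001
gripper_force: 0.8
```

Emit:
{"name": "move_arm", "arguments": {"commands": "1 0 0.3 0 0 0 -1; 2 0 0.5 0 0 0 -1; 3 0 0.8 0 0 0 -1; 4 0 1.1 0 0 0 -1; 5 0 1.3 0 0 0 -1"}}

```text
t: 64.9
tcp_pos: [0.5816, 0.079, 0.0233]
tool_rot: [0.992, -0.006, 0.128, 0.001]
force: [-10.1, -1.4, 7.4]
finger_gap: 0.002
gripper_force: 5.3
```

Emit:
{"name": "move_arm", "arguments": {"commands": "0.5 0 0.1 0 0 0 -1; 1 0 0.3 0 0 0 -1; 1.5 0 0.4 0 0 0 -1; 2 0 0.5 0 0 0 -1; 2 0 0.5 0 0 0 -1"}}

```text
t: 65.53
tcp_pos: [0.5816, 0.0791, 0.0231]
tool_rot: [0.992, -0.006, 0.126, 0.001]
force: [-13.8, -2.5, 11.2]
finger_gap: -0.002
gripper_force: 6.6
```

Emit:
{"name": "move_arm", "arguments": {"commands": "0 0 0 0 0 0 -1; -5 0 -1.3 0 0 0 -1; -25 0 -10 0 0 0 -1; -50 0 -45 0 0 0 -1; -75 0 -95 0 0 0 -1"}}

```text
t: 66.15
tcp_pos: [0.4916, 0.0797, 0.0963]
tool_rot: [0.991, -0.006, 0.133, 0.001]
force: [1.2, -0.1, 0.7]
finger_gap: 0.006
gripper_force: 0.0
```

Emit:
{"name": "move_arm", "arguments": {"commands": "-20 5 -30 0 0 0 -1; -40 20 -60 0 -4 0 -1; -60 40 -90 0 -8 0 -1; -70 60 -120 0 -12 0 -1; -70 70 -150 0 -15 0 -1"}}

```text
t: 66.78
tcp_pos: [0.384, 0.0101, 0.2242]
tool_rot: [1.0, -0.007, 0.002, 0.001]
force: [0.3, 0.2, 0.3]
finger_gap: 0.001
gripper_force: 0.0
```

Emit:
{"name": "move_arm", "arguments": {"commands": "0 0 0 0 0 0 -1; 0 0 0 0 0 0 -1; 0 0 0 0 0 0 -1; 0 0 0 0 0 0 -1; 0 0 0 0 0 0 -1"}}

```text
t: 67.4
tcp_pos: [0.3826, 0.0116, 0.2221]
tool_rot: [1.0, -0.006, 0.0, -0.0]
force: [0.5, 0.1, -0.6]
finger_gap: -0.002
gripper_force: 0.0
```

```bash
python3 plan.py; python3 - <<'E'
from tins import *
p=snapshot("wrist"); cv2.imwrite("pics/end.png",p["image"][:,:,::-1])
for t in tins(p): print(t[0],np.round(t[1],4),"yaw %.1f L %.4f"%t[2:4])
m=masks(p)["white"].copy()
for b in blobs(m,150,5000): print([float(x) for x in b],np.round(onz(p,b[1],b[4]+b[6],.042,True),4))
E
```

```text
t 67.40 tcp [0.3826 0.0116 0.2221] yaw -0.69 F [ 0.5  0.1 -0.6] gap -0.00 gf 0.0
red [ 0.4914 -0.2241  0.042 ] yaw -0.3 L 0.0863
red [ 0.4908 -0.3085  0.042 ] yaw -0.1 L 0.0860
[963.0, 505.01, 88.14, 493.0, 37.0, 39.0, 95.0] [ 0.4337 -0.2138  0.042 ]
[616.0, 550.46, 95.48, 543.0, 50.0, 31.0, 86.0] [ 0.4342 -0.2924  0.042 ]
[482.0, 632.33, 276.65, 619.0, 240.0, 21.0, 59.0] [ 0.1079 -0.6959  0.042 ]
```

View pics/end.png

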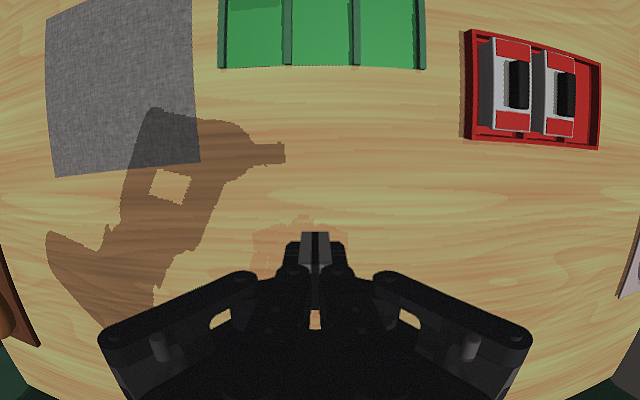

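The mat is empty and both reds are nested. I've used up the picture views, so I'll check the rack tins by number in the top image.

```bash
python3 - <<'E'
from h import *
p=snapshot("top"); g=p["image"]; H,S,V=cv2.split(cv2.cvtColor(g,cv2.COLOR_RGB2HSV))
m=np.zeros(H.shape,bool); m[150:245,265:375]=True
for n,k in(("white",(S<90)&(V>90)),("bright green",masks(p)["green"]),("dark",V<40)):
    for b in blobs(k&m,6): print(n,[float(x) for x in b],"near edge",np.round(onz(p,b[1],b[4]+b[6],.042),4)[:2])
E
```

```text
white [236.0, 291.0, 194.08, 279.0, 186.0, 24.0, 21.0] near edge [0.5874 0.0768]
white [93.0, 322.15, 190.33, 309.0, 186.0, 23.0, 14.0] near edge [ 0.6077 -0.0063]
white [129.0, 349.84, 191.71, 338.0, 187.0, 23.0, 15.0] near edge [ 0.6033 -0.0806]
white [20.0, 312.3, 196.85, 308.0, 192.0, 13.0, 7.0] near edge [0.6101 0.0202]
white [6.0, 353.5, 200.0, 351.0, 200.0, 6.0, 1.0] near edge [ 0.6062 -0.0904]
bright green [3235.0, 320.41, 220.74, 276.0, 188.0, 87.0, 54.0] near edge [ 0.4947 -0.0034]
bright green [121.0, 319.16, 194.13, 310.0, 191.0, 19.0, 7.0] near edge [0.6131 0.0018]
bright green [126.0, 349.37, 196.06, 341.0, 193.0, 18.0, 8.0] near edge [ 0.6061 -0.0793]
bright green [126.0, 290.07, 201.98, 281.0, 199.0, 19.0, 7.0] near edge [0.5901 0.0794]
dark [13.0, 277.15, 185.0, 275.0, 184.0, 5.0, 4.0] near edge [0.639  0.1157]
dark [63.0, 289.92, 189.02, 287.0, 184.0, 7.0, 12.0] near edge [0.6174 0.0806]
dark [13.0, 305.38, 185.77, 304.0, 184.0, 4.0, 5.0] near edge [0.6373 0.0394]
dark [16.0, 319.5, 186.0, 317.0, 185.0, 6.0, 3.0] near edge [0.6406 0.0013]
dark [13.0, 333.85, 186.46, 332.0, 185.0, 4.0, 4.0] near edge [ 0.6384 -0.0374]
dark [22.0, 349.18, 187.14, 347.0, 185.0, 6.0, 5.0] near edge [ 0.6362 -0.0787]
dark [9.0, 362.33, 187.44, 361.0, 186.0, 3.0, 4.0] near edge [ 0.6367 -0.1141]
```

```bash
python3 -c "
from station import ticket
print(ticket.sign_off())"
```

```text
the job is handed in; nothing more can be done
None
```

Both red-tagged tins stand in their own tray nests, all three green-tagged tins are pushed up against their stops under the shelf, and the job is handed in (no verdict was returned).

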